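# Clear the transit plugs from a socket block with a pull hook and fit the keyed post

## Robot

A 6-joint arm with a two-finger parallel gripper is mounted at the origin on the work surface. World frame = base frame: x ahead of the robot, y to its left, z up, the work surface at z = 0. Lengths are in m, angles in rad, forces in N, time in s.
With the tool pointing down it reaches from about 0.35 to 0.925 m from the base axis. Payload 6.4 kg.
Tool frame: the origin (TCP) lies on the centre line of the jaws, within the pads' length; the fingertips stand 8 mm ahead of it and the grasp point (between the pads) lies 11 mm behind it (robot.nose_length is the distance from the TCP to the fingertips, in m); z points along the fingers, y is the direction in which the jaws open and shut (so a half turn about z gives the same grasp; the last joint's range is limited). The gripper opens to 94 mm and grips with 3 to 60 N. Pads are 16 mm wide; open, the fingers measure 119 mm over their backs; the gripper's body (75 mm by 177 mm) begins 78 mm behind the grasp point.
Start: joints at [0.983, 0.245, 1.558, -0, 1.339, -0.174], TCP at [0.261, 0.595, 0.213] pointing down, gripper open.
Joint ranges: [-3.13, 3.13], [-1.02, 2.26], [0.13, 2.54], [-0.95, 4.09], [0.21, 2.88], [-2.74, 2.74]. Speed limits (rad/s): [2.57, 2.57, 3.14, 3.14, 3.14, 3.14].

## Interface

Orientations are given as a rotation vector (axis times angle).
In Python, from workcell import robot gives the robot as it stands.
- The arm moves only by the shell command python3 -m jog 'ROWS'. ROWS is JSON, a list that holds one entry, the list of rows, each a list of 7 numbers: the shift along the tool's x, y, z each as a share of 200 mm, from -1 to 1, then the turn, a rotation vector about the tool's x, y, z each as a share of 90 degrees, from -1 to 1, then the closure, from -1 (fully open) to 1 (shut). A call has 1 to 5 rows; each row is the pose to reach, as a shift and turn from the pose commanded when the call began, along the tool's axes at that moment; what a row does not reach only later rows make up. A row lasts 1/10 s, in which the tool goes at most 50 mm and 8.59 degrees, less where a joint would pass 70% of its speed; a pose out of reach is approached as far as the arm can. A call with a number of a shift or a turn outside -1 to 1 is refused whole. A call with a gripper value outside its range is refused whole. The fingers move at their own pace and stop on an object; the grip force is fixed at half the most. Time passes only in rows, so rows that repeat a pose let the fingers close. It gives the time, the measured TCP pose, the force and the opening at its end, in the units of the state.
- robot.read_state(): the state, without advancing time (a new reading comes with each control period).
- robot.camera(name): name is "scene" or "top" or "wrist"; returns a dict with "pixels" (384x512x3 uint8, red, green, blue), "range_z" (384x512 float32, m along the optical axis (not along the pixel's ray), 0 where there is no reading), "camera_matrix" (3x3 intrinsics, pixels), "R" (3x3) and "t" (3): a world point X has camera coordinates R X + t. Camera axes: x right, y down, z forward; pixel columns grow to the right and rows downward; lengths in m; the calibration is good to about 2 mm. A picture is of the moment at which its call begins.
- robot.finish_job(): hands the job in, once; it reports no verdict.
Trained networks look in the newest picture that a camera, given by its name, has taken for a name from the list of things; names that differ only in an ending like _2 or _b are one class to them, and where a whole thing is asked for, a point or a joint stands for the part that bears it (a point fixed in the world has none). Each returns a list of dicts, best first, with "score" (0 to 1); they miss things now and then, are a little off and sometimes report something else, mostly with a low value. They report only what shows in the picture. A call takes as long as a camera call. They do not tell look-alikes from the thing itself.
- robot.find_in(camera, label): "bbox" ([left, top, right, bottom] in pixels, round what is visible of it).
- robot.cut_out(camera, label): "region" (384x512 bool, what is visible of it) and "bbox" ([left, top, right, bottom] in pixels, round what is visible of it).
- robot.pinpoint(camera, label): "pixel" ([column, row] in pixels: a listed point, or the origin of a listed thing).
The state is a dict: "t": time; "joint_pos": joint angles; "dq": joint speeds; "tau": joint torques, N m; "tcp_pos": TCP position; "tool_rot": TCP orientation; "contact_force": force on the tool from outside, world axes, zero at the start; "wrist_torque": the same for the moment, N m; "opening": finger opening in m.
Only numpy, scipy, OpenCV 4.12 (cv2) and the standard library are available. Lean on these libraries where they do the work, as an engineer would, in place of code of your own. Each camera call takes 0.05 s, during which the arm holds its last target. There are 200 camera calls.

## Task

Using the red-handled hook, draw every orange transit plug up out of its bore in the socket block by its wire loop (do not reach into the bores with the fingers) and set each one down in the white tray without dropping it. Only when all the plugs are in the tray, put the keyed post into the socket with the notched brass collar and turn it until its lugs drop fully home in the notches. Leave the hook standing back in its own stand, and leave the bottle, the dish and the screwdriver where they are.

Things in the scene. Friction and masses are not known exactly. Their poses are not given: they have to be found in the camera images.
- block: Fixed grey block 164 x 164 x 100 mm tall; origin: centre of underside. Four blind bores, 48 dia, 92 deep (floor at z 8), at x, y = (+40,+40), (-40,+40), (-40,-40), (+40,-40). Round the (+40,+40) bore stands a brass collar 14 tall (top z 114), inner radius 24.5, outer 39, with two notches on its block +x and -x sides, 16 wide inside, wider outward, open down to the block's top face.
- socket (a point): Point on the axis of the notched (collared) bore at the level of the block's top face (100 mm); axes parallel to the block's: the notches lie along its x axis.
- plug_a: Orange plug 40 mm dia, 36 tall; origin: centre of underside, z up; 0.08-0.17 kg. Rigid bail of 4 mm wire in its xz plane: a pointed arch, legs at x = -13 and +13, wire centre at z 48 at the shoulders, 62 at the peak (x = 0); window under the peak z 36 to 60, entered along plug y from either side. Starts on the floor of the collared bore.
- plug_b: Orange plug 40 mm dia, 36 tall; origin: centre of underside, z up; 0.08-0.17 kg. Rigid bail of 4 mm wire in its xz plane: a pointed arch, legs at x = -13 and +13, wire centre at z 48 at the shoulders, 62 at the peak (x = 0); window under the peak z 36 to 60, entered along plug y from either side. Starts on the floor of the block's bore at (-40,+40); may be absent (None).
- plug_c: Orange plug 40 mm dia, 36 tall; origin: centre of underside, z up; 0.08-0.17 kg. Rigid bail of 4 mm wire in its xz plane: a pointed arch, legs at x = -13 and +13, wire centre at z 48 at the shoulders, 62 at the peak (x = 0); window under the peak z 36 to 60, entered along plug y from either side. Starts on the floor of the block's bore at (-40,-40); may be absent (None).
- plug_d: Orange plug 40 mm dia, 36 tall; origin: centre of underside, z up; 0.08-0.17 kg. Rigid bail of 4 mm wire in its xz plane: a pointed arch, legs at x = -13 and +13, wire centre at z 48 at the shoulders, 62 at the peak (x = 0); window under the peak z 36 to 60, entered along plug y from either side. Starts on the floor of the block's bore at (+40,-40); may be absent (None).
- hook: Loose pull hook, 0.14 kg, upright in its stand. Origin: on the shaft axis at the underside of its round flange (52 mm dia, 6 thick), z up. Red square handle 22 x 22 above it, z 6 to 60, flats facing x and y. 5 mm shaft down to z -95, where a foot of 5 mm wire runs 7 mm to +x (wire centre z -95), then slants up to its tip (centre x 11, z -90).
- hook_stand: Fixed black stand of the hook, 70 x 70 mm, 110 mm tall, origin at the centre of its underside; a round hole 36 mm diameter and 105 mm deep down its middle takes the shaft, and the flange rests on its top.
- hook_rest (a point): Centre of the top of the hook's stand (110 mm above the table), where the hook's origin belongs.
- post: Loose keyed post, 0.2-0.4 kg, upright in its stand; origin: centre of foot, z up. Stem 43 mm dia, chamfered foot. Two blue lugs, 10 wide, along +x and -x to 36 from the axis, z 50 to 62. Square grip 26 x 26, z 62 to 122, flats facing x, y. In the socket the lugs rest on the collar (foot at block z 64) until they lie along the notches (either way, +-5 deg), then drop to block z 50.
- post_stand: Fixed black stand of the post, 90 x 90 mm, 110 mm tall, origin at the centre of its underside, with a round hole 48 mm diameter, 80 mm deep; the post stands in it with its lugs resting on the stand's top.
- tray: Loose white open tray, 130 mm (its x) by 200 mm (its y), 30 mm tall, walls and floor 4 mm thick, 0.5 kg; origin at the centre of its underside.
- oil_bottle: Amber bottle 40 mm diameter, 85 mm tall, a bystander; origin at the centre of its underside.
- dish: Shallow glass dish 90 mm across, 18 mm tall, a bystander; origin at the centre of its underside.
- driver: Screwdriver about 200 mm long with a red handle, lying on the bench, a bystander; origin under it, x along its shaft.
Things that resemble listed ones, but are neither listed nor needed, are in the scene too. There is more than one size of the tray; the job needs the smaller.

How it is judged:
By the outcome, as a careful person would: the job done as asked, in the order asked, and still so for the second after the job is handed in, with the robot touching nothing.
Of plug_b, plug_c, plug_d only 2 to 3 are there at a start; the rules pass over those that are not, and their reading is None.
At some moment in a run one of tray may be knocked a few centimetres aside while the robot is not near it.
It also fails if it takes over 210 s, if anything falls off the work surface, if the arm or the gripper's body presses on something with over 40 N, if the wrist force passes 120 N, or if a joint passes its speed limit or range.

## Working session

There is one attempt and no reset: what is moved stays moved. The work goes in short steps, Python scripts to look and compute and a shell command to move; the robot and the scene stay as the last step left them, time stands still between calls to the robot, and variables do not carry over. Pictures are saved under pics/ and viewed, about 12 in all and at most 16, crops included, and the job is handed in when it is done.

```bash
ls; mkdir -p pics
python3 - <<'E'
from workcell import robot
import cv2,numpy as np
print(robot.read_state())
ims=[]
for c in ("scene","top"):
    d=robot.camera(c); p=d["pixels"][:,:,::-1].copy()
    print(c,d["camera_matrix"].tolist(),d["R"].round(3).tolist(),d["t"].round(3).tolist())
    for l in ["block","plug_a","hook","hook_stand","post","post_stand","tray","oil_bottle","dish","driver","socket"]:
        try: print(l,[([round(float(v)) for v in x["pixel"]],round(x["score"],2)) for x in robot.pinpoint(c,l)])
        except Exception as e: print(l,e)
    cv2.imwrite(f"pics/{c}0.png",cv2.resize(p,(768,576),interpolation=cv2.INTER_CUBIC))
E
```

```text
pics
{'t': 0.0, 'joint_pos': array([ 9.82892765e-01,  2.45832492e-01,  1.55900470e+00,  2.80290046e-06,
        1.33865682e+00, -1.74090989e-01]), 'dq': array([-0.0005234 , -0.00080224, -0.00061527,  0.00048734, -0.00059449,
       -0.00191067]), 'tau': array([ 1.73482324e-03, -4.15837955e+01, -3.14605272e+01,  6.85620820e-02,
        3.32503638e-02, -1.37029874e-04]), 'tcp_pos': array([0.26103088, 0.59465439, 0.21233856]), 'tool_rot': array([-6.45242285e-01, -3.07389027e+00,  2.77027219e-03]), 'contact_force': array([0.24751412, 0.39370449, 0.41192667]), 'wrist_torque': array([-0.02239069, -0.00882889,  0.00646255]), 'opening': 0.09358737309680742}
scene [[470.8467397893884, 0.0, 259.5847182128524], [0.0, 470.8467397893884, 186.60023385973028], [0.0, 0.0, 1.0]] [[-0.579, 0.815, -0.005], [0.541, 0.38, -0.751], [-0.61, -0.437, -0.661]] [0.296, -0.214, 1.709]
block [([240, 222], 0.62)]
plug_a [([218, 136], 0.17)]
hook [([221, 137], 0.8)]
hook_stand [([221, 162], 0.78)]
post [([163, 158], 0.56), ([147, 219], 0.24)]
post_stand [([166, 178], 0.75)]
tray [([352, 254], 0.82), ([380, 186], 0.79)]
oil_bottle []
dish []
driver [([152, 217], 0.64)]
socket [([251, 185], 0.74), ([219, 138], 0.7)]
top [[349.5033046290807, 0.0, 255.74105342741674], [0.0, 349.5033046290807, 190.23177549198385], [0.0, 0.0, 1.0]] [[-0.028, -1.0, 0.014], [-0.989, 0.025, -0.146], [0.145, -0.018, -0.989]] [0.024, 0.528, 0.873]
block [([258, 168], 0.73)]
plug_a [([265, 187], 0.68), ([251, 150], 0.55)]
hook [([358, 233], 0.81)]
hook_stand [([345, 233], 0.94)]
post [([383, 168], 0.7)]
post_stand [([375, 173], 0.6), ([346, 233], 0.53), ([192, 114], 0.43)]
tray [([144, 196], 0.58)]
oil_bottle [([192, 115], 0.8), ([339, 119], 0.74)]
dish [([268, 104], 0.9)]
driver [([340, 119], 0.63)]
socket [([266, 183], 0.95)]
```

View pics/scene0.png

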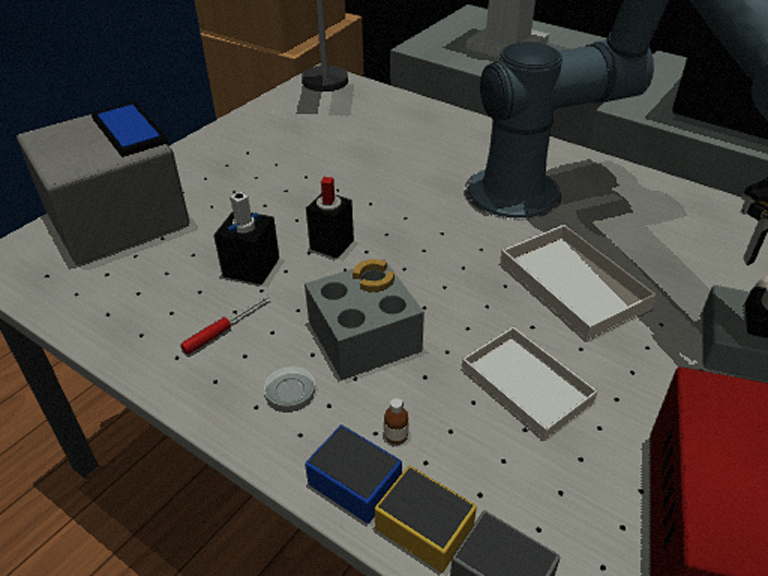

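View pics/top0.png

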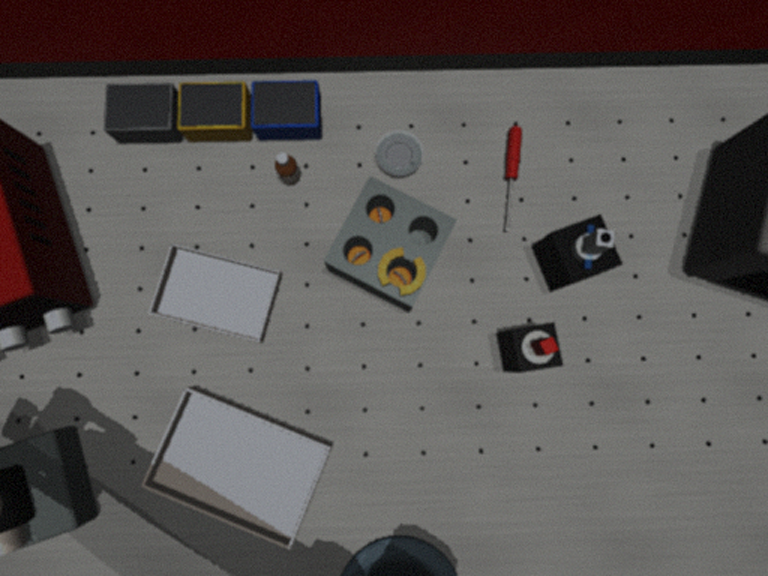

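The job's tray could be confused between the far one, top (216,293), and the larger near one, top (240,465); I choose the far, smaller one. There is only one hook, (540,347), and one post, (597,243). The orange plugs are in the bores at (380,213), (358,252) and (402,272, collared), and the bore at (423,230) is empty. Next I measure from depth.

```bash
cat > h.py <<'E'
from workcell import robot
import cv2,numpy as np
from scipy.spatial.transform import Rotation as Ro
def cloud(d):
    K=d["camera_matrix"];z=d["range_z"].astype(float);v,u=np.indices(z.shape)
    c=np.stack([(u-K[0,2])/K[0,0]*z,(v-K[1,2])/K[1,1]*z,z],-1)
    P=(c-d["t"])@d["R"]; P[z<=0]=np.nan; return P
def proj(d,X):
    c=d["R"]@np.asarray(X,float)+d["t"]; p=d["camera_matrix"]@c; return p[:2]/p[2]
def unproj(d,px,z):
    r=d["R"].T@np.linalg.inv(d["camera_matrix"])@np.array([px[0],px[1],1.]); o=-d["R"].T@d["t"]
    return o+r*(z-o[2])/r[2]
def rect(P,m):
    q=(P[m][:,:2]*1000).astype(np.float32); (c,s,a)=cv2.minAreaRect(q); return np.round(c,1),np.round(s,1),round(a,1),len(q)
def yaw(R): return np.degrees(np.arctan2(R[1,0],R[0,0]))
def go(x,y,z,yw=None):
    "tool-frame row for a target TCP (mm) and yaw of tool x (deg), tool down"
    s=robot.read_state(); R=Ro.from_rotvec(s["tool_rot"]); M=R.as_matrix()
    y0=yaw(M); yw=y0 if yw is None else yw
    D=Ro.from_matrix(np.array([[np.cos(np.radians(yw)),np.sin(np.radians(yw)),0],[np.sin(np.radians(yw)),-np.cos(np.radians(yw)),0],[0,0,-1]]))
    sh=M.T@(np.array([x,y,z])/1000-s["tcp_pos"])/0.2; t=np.degrees((R.inv()*D).as_rotvec())/90
    print("row",sh.round(3),t.round(3),"yaw0",round(y0,1),"tcp",(s["tcp_pos"]*1000).round(1))
E
python3 - <<'E'
from h import *
s=robot.read_state();M=Ro.from_rotvec(s["tool_rot"]).as_matrix();print(M.round(2),"yaw",yaw(M))
for c in ("top","scene"):
    d=robot.camera(c);P=cloud(d);X,Y,Z=np.moveaxis(P,-1,0)
    hsv=cv2.cvtColor(d["pixels"],cv2.COLOR_RGB2HSV);H,S,V=np.moveaxis(hsv.astype(int),-1,0)
    m=cv2.connectedComponentsWithStats(((Z>.02)&(Z<.25)).astype(np.uint8))
    for i in range(1,m[0]):
        if m[2][i,4]>60:
            k=m[1]==i; zz=Z[k]; print(c,m[2][i].tolist(),"zmax",np.percentile(zz,98).round(3),rect(P,k))
    for lo,hi in((.094,.104),(.106,.113),(.11,.118),(.163,.176),(.176,.188),(.024,.034)):
        k=cv2.morphologyEx(((Z>lo)&(Z<hi)).astype(np.uint8),cv2.MORPH_OPEN,np.ones((2,2)))
        n,l,st,_=cv2.connectedComponentsWithStats(k)
        for i in range(1,n):
            if st[i,4]>25: print("  lvl",lo,hi,st[i].tolist(),rect(P,l==i))
E
```

```text
[[-0.92  0.4  -0.  ]
 [ 0.4   0.92 -0.  ]
 [-0.   -0.   -1.  ]] yaw 156.2925872436091
top [69, 54, 145, 40, 5240] zmax 0.063 (array([858., 310.]), array([379.4,  91.6]), 90.0, 5240)
top [458, 76, 54, 123, 4531] zmax 0.195 (array([ 627.3, -585.3]), array([294.8, 126.8]), 9.3, 4531)
top [0, 80, 61, 155, 6063] zmax 0.18 (array([618.6, 579.5]), array([116.8, 376.7]), 88.8, 6063)
top [338, 84, 10, 35, 238] zmax 0.027 (array([ 774.5, -236.1]), array([ 22.3, 100.8]), 82.3, 238)
top [183, 102, 17, 20, 239] zmax 0.086 (array([743., 178.]), array([34.3, 39.7]), 35.8, 239)
top [215, 118, 89, 90, 4394] zmax 0.114 (array([ 5.941e+02, -3.000e-01]), array([164.2, 164.2]), 61.2, 4394)
top [356, 143, 59, 51, 1816] zmax 0.183 (array([ 570.8, -318.7]), array([90.3, 93. ]), 19.0, 1816)
top [99, 162, 88, 67, 495] zmax 0.032 (array([526. , 307.4]), array([202.1, 130.2]), 74.0, 495)
top [332, 215, 43, 34, 1122] zmax 0.171 (array([ 413.2, -226.7]), array([70. , 71.2]), 7.5, 1122)
top [94, 258, 127, 109, 1332] zmax 0.042 (array([232.5, 263.3]), array([266.6, 174.6]), 66.6, 1332)
top [0, 285, 62, 86, 3908] zm
[... 10827 characters left out ...]
), array([ 8.2, 42.9]), 20.2, 45)
  lvl 0.024 0.034 [320, 249, 15, 14, 47] (array([579.2, 263.5]), array([52.5,  6.9]), 74.9, 47)
  lvl 0.024 0.034 [341, 267, 29, 22, 96] (array([604.6, 350.7]), array([81.2, 21.2]), 86.4, 96)
  lvl 0.024 0.034 [372, 271, 14, 12, 41] (array([561.8, 401. ]), array([ 2.4, 51.1]), 73.0, 41)
  lvl 0.024 0.034 [258, 288, 11, 5, 28] (array([762.5, 189.1]), array([ 6.8, 24.4]), 35.4, 28)
  lvl 0.024 0.034 [237, 338, 12, 7, 32] (array([902.3, 231.1]), array([ 9.9, 24.7]), 28.7, 32)
  lvl 0.024 0.034 [264, 356, 11, 8, 27] (array([904. , 304.1]), array([ 2.5, 26.1]), 3.5, 27)
  lvl 0.024 0.034 [276, 364, 21, 14, 58] (array([903. , 345.9]), array([ 3.6, 48.3]), 5.2, 58)
```

Run:
```python
from h import *
for c in ("top","scene"):
    d=robot.camera(c);P=cloud(d);X,Y,Z=np.moveaxis(P,-1,0)
    def loc(n,x,y,r,lo,hi,extra=True):
        m=(np.hypot(X-x,Y-y)<r)&(Z>lo)&(Z<hi)&extra
        print(c,n,rect(P,m),"zmed",np.median(Z[m]).round(4))
    loc("hookhandle",.413,-.227,.03,.165,.176)
    loc("hookhandle_all",.413,-.227,.022,.125,.176)
    loc("postgrip",.571,-.319,.03,.178,.188)
    loc("postgrip_all",.571,-.319,.03,.13,.188)
    hsv=cv2.cvtColor(d["pixels"],cv2.COLOR_RGB2HSV).astype(int)
    blue=(hsv[...,0]>95)&(hsv[...,0]<125)&(hsv[...,1]>110)
    loc("lugs",.571,-.319,.045,.112,.13,blue)
go(560,70,400,151); go(594,0,400,61)
```

```text
top hookhandle (array([ 413.6, -226.7]), array([21.6, 22.1]), 26.3, 103) zmed 0.1696
top hookhandle_all (array([ 413.6, -226.6]), array([21.5, 22.8]), 24.0, 164) zmed 0.1682
top postgrip (array([ 570.8, -317.5]), array([25.5, 25.9]), 84.9, 133) zmed 0.1817
top postgrip_all (array([ 570.6, -317.5]), array([26.1, 26.3]), 83.4, 275) zmed 0.1768
top lugs (array([ 570.8, -318.5]), array([10.8, 73.6]), 80.8, 61) zmed 0.1213
scene hookhandle (array([ 414.4, -225.3]), array([25.3, 20.2]), 28.6, 38) zmed 0.1709
scene hookhandle_all (array([ 414. , -225.5]), array([27.1, 23.6]), 31.6, 132) zmed 0.154
scene postgrip (array([ 571.2, -317.9]), array([29.6, 26.1]), 82.1, 61) zmed 0.1828
scene postgrip_all (array([ 572.1, -317.1]), array([31.5, 27.6]), 81.8, 213) zmed 0.1646
scene lugs (array([ 571.5, -324.2]), array([28.9, 75.5]), 82.5, 51) zmed 0.1218
row [-2.423 -1.804 -0.933] [-0.    -0.     0.059] yaw0 156.3 tcp [261.3 595.2 213.5]
row [-2.719 -2.056 -0.933] [-0.    -0.     1.059] yaw0 156.3 tcp [261.3 595.2 213.5]
```

```bash
python3 -m jog '[[[-0.2,-0.12,-0.19,0,0,0,-1],[-0.4,-0.24,-0.38,0,0,0,-1],[-0.6,-0.37,-0.57,0,0,0,-1],[-0.8,-0.5,-0.75,0,0,0,-1],[-0.9,-0.62,-0.93,0,0,0,-1]]]'
python3 -m jog '[[[-0.2,-0.14,0,0,0,0,-1],[-0.4,-0.29,0,0,0,0,-1],[-0.6,-0.43,0,0,0,0,-1],[-0.8,-0.58,0,0,0,0,-1],[-0.91,-0.72,0,0,0,0.057,-1]]]'
python3 -m jog '[[[-0.2,-0.14,0,0,0,0,-1],[-0.4,-0.29,0,0,0,0,-1],[-0.6,-0.43,0,0,0,0,-1],[-0.75,-0.58,0,0,0,0,-1],[-0.75,-0.62,0,0,0,0,-1]]]'
python3 - <<'E'
from h import *
go(594,0,400,151)
d=robot.camera("wrist"); p=d["pixels"][:,:,::-1]
print((-d["R"].T@d["t"]).round(3), d["R"].round(2).tolist(), d["camera_matrix"][0].round(0))
for n,x in dict(a=(.5398,-.0161,.07),c=(.6484,.0155,.07),d=(.5783,.054,.07),b=(.6099,-.0546,.07)).items(): print(n,proj(d,x).round(0))
cv2.imwrite("pics/w1.png",cv2.resize(p,(768,576),interpolation=cv2.INTER_CUBIC))
E
```

```text
t: 1.9
tcp_pos: [0.3655, 0.4321, 0.3738]
tool_rot: [-0.646, -3.074, 0.001]
contact_force: [0.7, 0.4, -0.6]
opening: 0.0939
t: 2.4
tcp_pos: [0.4748, 0.2263, 0.373]
tool_rot: [0.789, 3.041, -0.0]
contact_force: [-0.4, 0.7, -0.3]
opening: 0.0942
t: 2.9
tcp_pos: [0.5461, 0.0441, 0.3725]
tool_rot: [-0.79, -3.04, 0.001]
contact_force: [0.3, 0.6, -1.3]
opening: 0.0939
row [-0.317 -0.076 -0.138] [-0.001 -0.    -0.001] yaw0 150.9 tcp [546.1  44.1 372.5]
[0.482 0.079 0.544] [[0.49, 0.87, -0.0], [0.85, -0.47, 0.25], [0.22, -0.12, -0.97]] [284.   0. 249.]
a [217. 176.]
c [264. 220.]
d [264. 176.]
b [219. 221.]
```

View pics/w1.png

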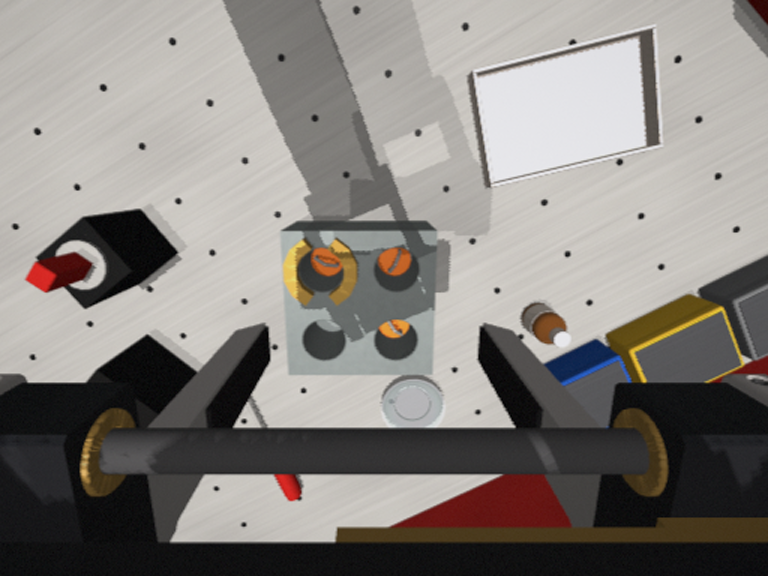

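The wrist view shows the collared bore with its plug at (325,260), a plug at (396,262), a plug at (396,328), and the empty bore at (323,340). I'll move closer to get the bail angles.

```bash
python3 -m jog '[[[-0.15,-0.02,0.2,0,0,0,-1],[-0.3,-0.04,0.4,0,0,0,-1],[-0.45,-0.07,0.6,0,0,0,-1],[-0.557,-0.086,0.8,0,0,0,-1],[-0.557,-0.086,0.86,0,0,0,-1]]]'
python3 -m jog '[[[0,0,0,0,0,0,-1],[0,0,0,0,0,0,-1]]]'
python3 - <<'E'
from h import *
d=robot.camera("wrist"); p=d["pixels"][:,:,::-1].copy()
C=(-d["R"].T@d["t"]);print(C.round(3),robot.read_state()["tcp_pos"])
P=cloud(d)
for n,x in dict(a=(.5398,-.0161,.07),c=(.6484,.0155,.07),d=(.5783,.054,.07)).items():
    q=proj(d,x); print(n,q.round(0))
    m=(np.hypot(P[...,0]-x[0],P[...,1]-x[1])<.022)
    for lo,hi in ((.040,.048),(.050,.062),(.062,.075)):
        k=m&(P[...,2]>lo)&(P[...,2]<hi)
        if k.sum()>4: print(lo,rect(P,k),(P[k].mean(0)*1000).round(1))
np.save("w2.npy",d["pixels"]); 
q=np.array([proj(d,x) for x in ((.5398,-.0161,.07),(.6484,.0155,.07),(.5783,.054,.07))]);a=(q.min(0)-45).clip(0).astype(int);b=(q.max(0)+45).astype(int);print(a,b)
cv2.imwrite("pics/w2.png",cv2.resize(p[a[1]:b[1],a[0]:b[0]],None,fx=3,fy=3,interpolation=cv2.INTER_CUBIC))
E
```

```text
t: 3.45
tcp_pos: [0.6327, -0.0203, 0.1956]
tool_rot: [-0.781, -3.034, 0.0]
contact_force: [-1.0, -0.0, 0.2]
opening: 0.094
t: 3.65
tcp_pos: [0.6349, -0.0197, 0.2034]
tool_rot: [0.779, 3.041, 0.001]
contact_force: [-0.1, 0.0, 1.3]
opening: 0.0938
[0.57  0.015 0.374] [ 0.63530526 -0.01993213  0.20428383]
a [208. 105.]
0.04 (array([539.2, -17.9]), array([38.3, 38.8]), 61.2, 897) [539.2 -17.1  43.8]
0.05 (array([539.5, -17.2]), array([29.1,  3.8]), 40.9, 38) [541.2 -15.6  59. ]
0.062 (array([539.4, -17.4]), array([20.,  4.]), 41.2, 72) [539.7 -17.   67.3]
c [284. 181.]
0.04 (array([650.9,  15.8]), array([31.7, 42.5]), 6.0, 600) [650.4  14.   43.7]
0.05 (array([650.8,  19.6]), array([34.3, 21.6]), 58.9, 50) [647.7  19.7  57.9]
0.062 (array([652.7,  21.1]), array([30.3, 20. ]), 67.2, 71) [648.8  18.   67.5]
d [286. 105.]
0.04 (array([577.8,  52.1]), array([38.9, 38.7]), 86.3, 901) [577.5  52.   43.8]
0.05 (array([577.4,  57.1]), array([16.6, 35.1]), 3.1, 43) [578.6  51.7  59.2]
0.062 (array([578.7,  60.5]), array([30.7, 12.5]), 82.5, 70) [577.9  53.   67.4]
[163  59] [331 226]
```

View pics/w2.png

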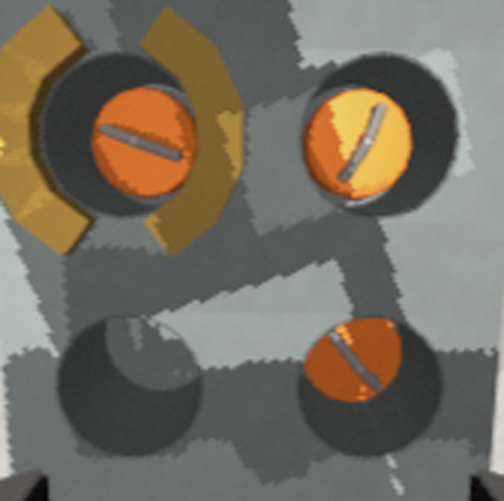

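The view shows the bails clearly: collared at (140,142), d at (363,142) and c at (355,360), with the fourth bore empty. Now I fit their lines from depth.

Run:
```python
from h import *
d=robot.camera("wrist");P=cloud(d)
for n,x in dict(a=(.5392,-.0171),c=(.6490,.0145),d=(.5775,.0520)).items():
    m=(np.hypot(P[...,0]-x[0],P[...,1]-x[1])<.019)&(P[...,2]>.053)&(P[...,2]<.075)
    q=(P[m][:,:2]*1000)
    for _ in range(3):
        vx,vy,cx,cy=cv2.fitLine(q.astype(np.float32),cv2.DIST_HUBER,0,.1,.01).ravel()
        r=(q-[cx,cy])@[-vy,vx]; q=q[abs(r)<4]
    l=(q-[cx,cy])@[vx,vy]; mid=(l.max()+l.min())/2
    print(n,len(q),"mid",round(cx+vx*mid,1),round(cy+vy*mid,1),"len",round(l.max()-l.min(),1),"ang",round(np.degrees(np.arctan2(vy,vx)),1))
for y in (25,115,-65,-155): go(413.5,-226.6,350,y)
```

```text
a 109 mid 539.2 -17.5 len 29.1 ang 40.8
c 87 mid 647.7 13.6 len 29.5 ang 12.0
d 107 mid 577.8 52.3 len 30.0 ang -55.3
row [ 0.473 -1.438 -0.732] [4.000e-03 1.000e-03 1.403e+00] yaw0 151.2 tcp [635.5 -20.1 204.5]
row [ 0.473 -1.438 -0.732] [0.002 0.003 0.403] yaw0 151.2 tcp [635.5 -20.1 204.5]
row [ 0.473 -1.438 -0.732] [-0.003  0.003 -1.597] yaw0 151.2 tcp [635.5 -20.1 204.5]
row [ 0.473 -1.438 -0.732] [-0.     0.003 -0.597] yaw0 151.2 tcp [635.5 -20.1 204.5]
```

```bash
python3 -m jog '[[[0,-0.05,-0.22,0,0,0,-1],[0.05,-0.15,-0.42,0,0,0,-1],[0.1,-0.33,-0.6,0,0,0,-1],[0.17,-0.52,-0.73,0,0,0,-1],[0.24,-0.72,-0.73,0,0,0,-1]]]'
python3 -m jog '[[[0.05,-0.15,0,0,0,0.08,-1],[0.1,-0.3,0,0,0,0.16,-1],[0.15,-0.45,0,0,0,0.24,-1],[0.2,-0.6,0,0,0,0.32,-1],[0.233,-0.718,0,0,0,0.4,-1]]]'
python3 -m jog '[[[0,0,0,0,0,0,-1],[0,0,0,0,0,0,-1]]]'
python3 -c "
from h import *
go(413.5,-226.6,350,115)
go(413.5,-226.6,136,115)"
```

```text
t: 4.25
tcp_pos: [0.5237, -0.1248, 0.3551]
tool_rot: [0.776, 3.031, -0.004]
contact_force: [0.7, -0.8, 0.2]
opening: 0.094
t: 4.75
tcp_pos: [0.4119, -0.2277, 0.3497]
tool_rot: [1.689, 2.644, -0.001]
contact_force: [0.7, -0.2, -0.3]
opening: 0.0943
t: 4.95
tcp_pos: [0.4131, -0.227, 0.3489]
tool_rot: [1.68, 2.65, -0.0]
contact_force: [0.0, 0.3, 1.0]
opening: 0.094
row [ 0.001  0.002 -0.006] [0.001 0.002 0.003] yaw0 115.2 tcp [ 413.1 -227.   348.9]
row [4.000e-03 1.000e-03 1.064e+00] [0.001 0.002 0.003] yaw0 115.2 tcp [ 413.1 -227.   348.9]
```

```bash
python3 -m jog '[[[0.004,0.001,0.22,0,0,0,-1],[0.004,0.001,0.44,0,0,0,-1],[0.004,0.001,0.66,0,0,0,-1],[0.004,0.001,0.88,0,0,0,-1],[0.004,0.001,1,0,0,0,-1]]]'
python3 -m jog '[[[0,0,0.05,0,0,0,-1],[0,0,0.05,0,0,0,1],[0,0,0.05,0,0,0,1],[0,0,0.05,0,0,0,1],[0,0,0.05,0,0,0,1]]]'
python3 -m jog '[[[0,0,0,0,0,0,1],[0,0,0,0,0,0,1],[0,0,0,0,0,0,1],[0,0,0,0,0,0,1],[0,0,0,0,0,0,1]]]'
python3 -m jog '[[[0,0,-0.1,0,0,0,1],[0,0,-0.25,0,0,0,1],[0,0,-0.4,0,0,0,1],[0,0,-0.6,0,0,0,1],[0,0,-0.8,0,0,0,1]]]'
python3 - <<'E'
from h import *
go(413,-227,139,115)
for c in ("scene","top"):
    d=robot.camera(c); p=d["pixels"][:,:,::-1]
    q=proj(d,(.413,-.227,.22)); x,y=(q-[60,50]).clip(0).astype(int); 
    cv2.imwrite(f"pics/{c}_hk.png",cv2.resize(p[y:y+120,x:x+120],None,fx=4,fy=4,interpolation=cv2.INTER_CUBIC)); print(x,y)
E
```

```text
t: 5.45
tcp_pos: [0.4122, -0.224, 0.1441]
tool_rot: [-1.677, -2.652, -0.002]
contact_force: [0.7, 0.3, 0.7]
opening: 0.0938
t: 5.95
tcp_pos: [0.4136, -0.2271, 0.1388]
tool_rot: [1.682, 2.65, -0.001]
contact_force: [0.3, 0.1, 0.9]
opening: 0.0655
t: 6.45
tcp_pos: [0.4127, -0.2264, 0.1371]
tool_rot: [-1.684, -2.652, -0.0]
contact_force: [-0.1, -1.2, 0.6]
opening: 0.0253
t: 6.95
tcp_pos: [0.4122, -0.226, 0.2978]
tool_rot: [-1.683, -2.651, -0.0]
contact_force: [0.2, -0.6, -2.3]
opening: 0.0218
row [-0.007  0.002  0.794] [-0.    -0.001  0.002] yaw0 115.2 tcp [ 412.2 -226.   297.8]
156 55
313 179
```

View pics/scene_hk.png

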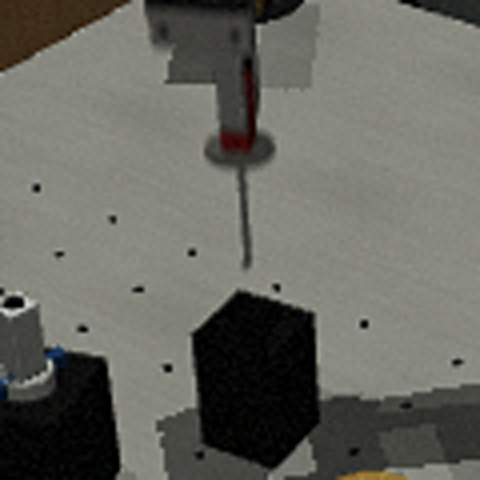

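Run:
```python
from h import *
t=robot.read_state()["tcp_pos"]*1000; print(t.round(1))
for c in ("scene","top","wrist"):
    d=robot.camera(c);P=cloud(d)*1000;X,Y,Z=np.moveaxis(P,-1,0)
    m=(np.hypot(X-413,Y+227)<35)&(Z>120)&(Z<270)
    q=P[m]; print(c,len(q))
    for lo in range(120,300,8):
        k=q[(q[:,2]>=lo)&(q[:,2]<lo+8)]
        if len(k): print(lo,len(k),k.mean(0).round(1),np.ptp(k,0).round(1))
d=robot.camera("scene");p=d["pixels"][:,:,::-1]
cv2.imwrite("pics/hk2.png",cv2.resize(p[95:135,195:245],None,fx=12,fy=12,interpolation=cv2.INTER_CUBIC))
print(proj(d,(.413,-.227,.22)))
```

```text
[ 414.7 -228.2  303.4]
scene 44
176 6 [ 419.9 -228.9  181.4] [13.7  5.4  4.6]
184 6 [ 419.5 -228.6  189.1] [9.8 7.2 7.8]
192 4 [ 415.5 -230.5  197.2] [6.6 5.3 4.6]
200 4 [ 416.9 -229.6  204.4] [6.3 4.7 5.6]
208 2 [ 419.7 -225.7  212.5] [4.1 7.  2.4]
216 2 [ 417.8 -228.6  219.2] [0.7 0.3 3. ]
224 4 [ 417.2 -229.3  228.2] [1.9 4.8 7.7]
232 5 [ 417.  -230.1  236.6] [3.9 6.4 5.8]
240 5 [ 415.9 -229.5  244.4] [2.5 4.2 5.7]
248 5 [ 415.5 -229.9  252.8] [5.3 3.5 6.4]
256 1 [ 413.4 -229.1  256.1] [0. 0. 0.]
top 24
168 6 [ 418.4 -227.3  173.9] [4.5 4.5 2.9]
176 10 [ 420.9 -225.9  179.1] [13.2  5.4  6.2]
184 2 [ 414.6 -227.7  189.2] [2.1 0.3 1.4]
192 2 [ 414.4 -227.5  196.2] [2.1 0.4 1.7]
264 4 [ 421.6 -206.2  269.2] [22.8  5.7  1.8]
wrist 84
168 2 [ 419.1 -223.6  172.5] [0.8 0.7 1.2]
176 2 [ 421.9 -222.4  176.6] [1.  0.3 0.5]
264 80 [ 403.4 -210.2  268.4] [41.1 31.8  4.2]
[216.4194456  105.74220224]
```

View pics/hk2.png

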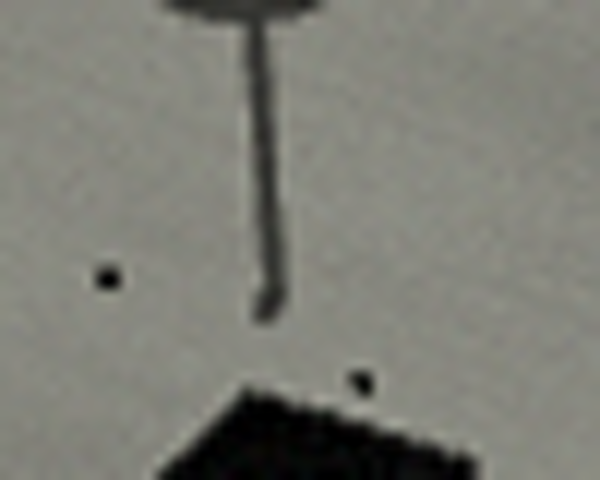

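Run:
```python
from h import *
d=robot.camera("wrist");P=cloud(d)*1000;X,Y,Z=np.moveaxis(P,-1,0);t=robot.read_state()["tcp_pos"]*1000
m=(np.hypot(X-t[0],Y-t[1])<27)&(abs(Z-t[2]+33)<8)
A=np.c_[P[m][:,:2]-t[:2],np.ones(m.sum())];s=np.linalg.lstsq(A,P[m][:,2],rcond=None)[0];print(t.round(1),m.sum(),s.round(3),np.percentile(Z[m]-t[2],[5,50,95]))
go(528.1,-4.6,303.4,40.8)
```

```text
[ 411.9 -225.8  294.9] 1150 [ 1.70000e-02 -3.80000e-02  2.69383e+02] [-27.60846341 -25.8225058  -25.12713658]
row [ 0.754  0.996 -0.041] [-0.002 -0.001  0.826] yaw0 115.2 tcp [ 411.9 -225.8  294.9]
```

Run:
```python
from h import *
for i in range(5):
    s=robot.read_state(); print(s["t"],(s["tcp_pos"]*1000).round(1),s["joint_pos"].round(4)[:3],s["dq"].round(3)[:3])
    d=robot.camera("wrist")
    P=cloud(d)*1000;X,Y,Z=np.moveaxis(P,-1,0);t=s["tcp_pos"]*1000
    m=(np.hypot(X-413,Y+227)<24)&(abs(Z-269)<8); print(np.percentile(Z[m],[20,50,80]).round(1))
```

```text
7.3 [ 411.9 -225.8  294.9] [-0.7434 -0.2507  1.9048] [ 0.     0.004 -0.003]
[268.5 269.1 269.7]
7.35 [ 412.  -225.8  294.9] [-0.7434 -0.2507  1.9046] [-0.001 -0.002 -0.006]
[268.6 269.2 269.8]
7.4 [ 412.1 -225.9  295.2] [-0.7434 -0.2508  1.9042] [ 0.001 -0.002 -0.009]
[268.9 269.5 270.1]
7.45 [ 412.2 -226.   295.6] [-0.7434 -0.251   1.9037] [ 0.001 -0.005 -0.009]
[269.3 269.8 270.4]
7.5 [ 412.4 -226.1  296. ] [-0.7434 -0.2512  1.9032] [ 0.    -0.004 -0.009]
[269.6 270.2 270.8]
```

```bash
python3 -m jog '[[[0.03,0.04,-0.02,0,0,0,1],[0.1,0.13,-0.04,0,0,0,1],[0.19,0.25,-0.05,0,0,0,1],[0.29,0.38,-0.06,0,0,0,1],[0.39,0.52,-0.06,0,0,0,1]]]'
python3 -m jog '[[[0.1,0.13,0,0,0,0,1],[0.2,0.26,0,0,0,0,1],[0.28,0.37,0,0,0,0,1],[0.33,0.44,0,0,0,0,1],[0.36,0.48,0,0,0,0,1]]]'
python3 -m jog '[[[0,0,0,0,0,0.06,1],[0,0,0,0,0,0.15,1],[0,0,0,0,0,0.24,1],[0,0,0,0,0,0.33,1],[0,0,0,0,0,0.42,1]]]'
python3 -m jog '[[[0,0,0,0,0,0.1,1],[0,0,0,0,0,0.2,1],[0,0,0,0,0,0.3,1],[0,0,0,0,0,0.37,1],[0,0,0,0,0,0.407,1]]]'
python3 -m jog '[[[0,0,0,0,0,0,1],[0,0,0,0,0,0,1],[0,0,0,0,0,0,1],[0,0,0,0,0,0,1],[0,0,0,0,0,0,1]]]'
python3 - <<'E'
from h import *
for i in range(4):
    go(528.1,-4.6,303.4,40.8)
    d=robot.camera("wrist");d=robot.camera("wrist")
P=cloud(d)*1000;X,Y,Z=np.moveaxis(P,-1,0);t=robot.read_state()["tcp_pos"]*1000
m=(np.hypot(X-t[0],Y-t[1])<40)&(Z<t[2]-60)&(Z>t[2]-140)
q=P[m]
for lo in range(int(t[2])-140,int(t[2])-60,8):
    k=q[(q[:,2]>=lo)&(q[:,2]<lo+8)]
    if len(k): print(lo-int(t[2]),len(k),(k.mean(0)-t).round(1))
cv2.imwrite("pics/w3.png",cv2.resize(d["pixels"][:,:,::-1][40:240,120:400],None,fx=2.6,fy=2.6,interpolation=cv2.INTER_CUBIC))
E
```

```text
t: 8.05
tcp_pos: [0.4744, -0.1101, 0.31]
tool_rot: [1.684, 2.651, 0.001]
contact_force: [-0.3, 1.0, -1.7]
opening: 0.0223
t: 8.55
tcp_pos: [0.5305, -0.0038, 0.3093]
tool_rot: [-1.682, -2.654, -0.0]
contact_force: [-0.7, 0.2, -1.9]
opening: 0.0219
t: 9.05
tcp_pos: [0.5299, -0.0057, 0.3094]
tool_rot: [2.459, 1.956, -0.0]
contact_force: [0.5, -0.1, -2.3]
opening: 0.0219
t: 9.55
tcp_pos: [0.5299, -0.0057, 0.3093]
tool_rot: [2.947, 1.087, -0.0]
contact_force: [-0.1, 0.9, -1.9]
opening: 0.022
t: 10.05
tcp_pos: [0.53, -0.0057, 0.3092]
tool_rot: [-2.945, -1.094, 0.0]
contact_force: [-0.5, -0.2, -1.9]
opening: 0.0218
row [-0.004 -0.01   0.029] [-0.     0.    -0.001] yaw0 40.7 tcp [530.   -5.7 309.2]
row [-0.004 -0.01   0.029] [-0.     0.    -0.001] yaw0 40.7 tcp [530.   -5.6 309.2]
row [-0.004 -0.01   0.029] [-0.    -0.    -0.001] yaw0 40.7 tcp [530.   -5.6 309.2]
row [-0.004 -0.01   0.029] [-0.    -0.    -0.001] yaw0 40.7 tcp [530.   -5.6 309.2]
-132 1 [   4.5   -6.9 -124.5]
-124 3 [   5.2   -8.  -122.3]
```

View pics/w3.png

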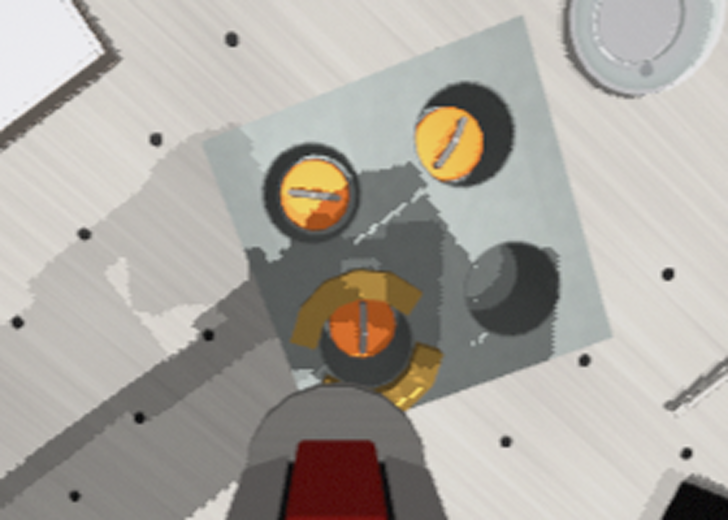

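```bash
python3 -m jog '[[[-0.004,-0.01,0.05,0,0,0,1],[-0.004,-0.01,0.13,0,0,0,1],[-0.004,-0.01,0.21,0,0,0,1],[-0.004,-0.01,0.28,0,0,0,1],[-0.004,-0.01,0.32,0,0,0,1]]]'
python3 -m jog '[[[0,0,0.06,0,0,0,1],[0,0,0.12,0,0,0,1],[0,0,0.18,0,0,0,1],[0,0,0.24,0,0,0,1],[0,0,0.29,0,0,0,1]]]'
python3 -m jog '[[[0,0,0.015,0,0,0,1],[0,0,0.024,0,0,0,1],[0,0,0.024,0,0,0,1],[0,0,0.024,0,0,0,1],[0,0,0.024,0,0,0,1]]]'
python3 - <<'E'
from h import *
d=robot.camera("wrist"); go(528.1,-4.6,181,40.8)
cv2.imwrite("pics/w4.png",cv2.resize(d["pixels"][:,:,::-1][40:240,120:400],None,fx=2.6,fy=2.6,interpolation=cv2.INTER_CUBIC))
E
```

```text
t: 10.95
tcp_pos: [0.527, -0.0044, 0.2424]
tool_rot: [-2.943, -1.093, 0.005]
contact_force: [1.0, 0.3, -2.0]
opening: 0.0217
t: 11.45
tcp_pos: [0.5279, -0.0046, 0.186]
tool_rot: [-2.945, -1.093, 0.001]
contact_force: [0.5, 0.7, -0.3]
opening: 0.0217
t: 11.95
tcp_pos: [0.5284, -0.0047, 0.183]
tool_rot: [2.945, 1.093, 0.001]
contact_force: [0.8, 0.8, -2.4]
opening: 0.0219
row [-0.001 -0.001  0.009] [ 0.    -0.    -0.001] yaw0 40.7 tcp [528.4  -4.7 182.9]
```

View pics/w4.png

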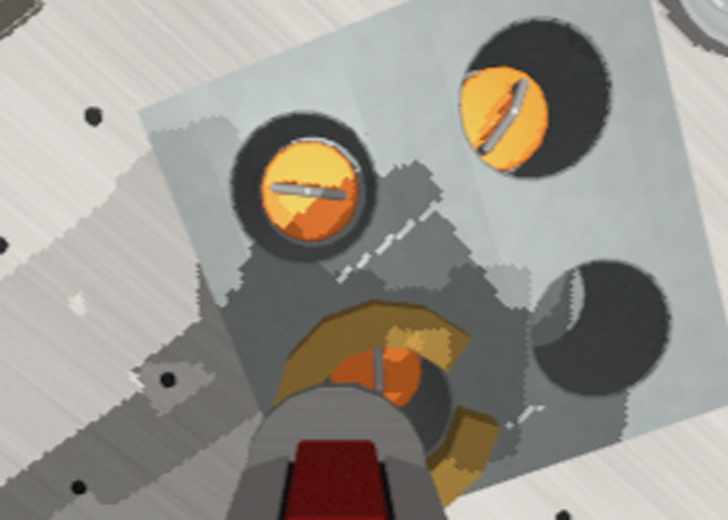

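The hook is beside the bail with no contact force. Now I slide it under and lift gently.

```bash
python3 -m jog '[[[0,0.02,0,0,0,0,1],[0,0.04,0,0,0,0,1],[0,0.055,0,0,0,0,1],[0,0.065,0,0,0,0,1],[0,0.065,0,0,0,0,1]]]'
python3 -m jog '[[[0,0,-0.02,0,0,0,1],[0,0,-0.04,0,0,0,1],[0,0,-0.06,0,0,0,1],[0,0,-0.08,0,0,0,1],[0,0,-0.10,0,0,0,1]]]'
python3 -m jog '[[[0,0,-0.02,0,0,0,1],[0,0,-0.04,0,0,0,1],[0,0,-0.06,0,0,0,1],[0,0,-0.08,0,0,0,1],[0,0,-0.10,0,0,0,1]]]'
python3 -m jog '[[[0,0,0,0,0,0,1],[0,0,0,0,0,0,1],[0,0,0,0,0,0,1]]]'
python3 - <<'E'
from h import *
d=robot.camera("wrist"); go(528.1,-4.6,181,40.8)
P=cloud(d)*1000;m=(d["pixels"][...,0]>150)&(d["pixels"][...,2]<80)&(np.hypot(P[...,0]-539,P[...,1]+17)<26)&(P[...,2]<105)
print("plug_a top",np.percentile(P[m][:,2],[10,50,90]) if m.any() else None, P[m].mean(0))
E
```

```text
t: 12.5
tcp_pos: [0.5366, -0.0147, 0.1823]
tool_rot: [-2.945, -1.093, 0.0]
contact_force: [-0.1, 0.1, -1.7]
opening: 0.0218
t: 13.0
tcp_pos: [0.5365, -0.0145, 0.2027]
tool_rot: [2.945, 1.093, 0.0]
contact_force: [0.4, -0.8, -2.9]
opening: 0.0219
t: 13.5
tcp_pos: [0.5365, -0.0145, 0.2227]
tool_rot: [-2.945, -1.093, 0.0]
contact_force: [-0.6, -0.1, -3.0]
opening: 0.0223
t: 13.8
tcp_pos: [0.5364, -0.0145, 0.2221]
tool_rot: [-2.945, -1.093, 0.001]
contact_force: [0.2, -0.1, -2.8]
opening: 0.0219
row [ 0.001 -0.064  0.205] [-0.     0.    -0.001] yaw0 40.7 tcp [536.4 -14.5 222.1]
plug_a top [74.90952498 75.75027439 76.59322524] [541.66311814 -15.96038058  75.74572038]
```

```bash
python3 -m jog '[[[0,0,-0.03,0,0,0,1],[0,0,-0.07,0,0,0,1],[0,0,-0.12,0,0,0,1],[0,0,-0.17,0,0,0,1],[0,0,-0.22,0,0,0,1]]]'
python3 -m jog '[[[0,0,-0.06,0,0,0,1],[0,0,-0.12,0,0,0,1],[0,0,-0.18,0,0,0,1],[0,0,-0.24,0,0,0,1],[0,0,-0.28,0,0,0,1]]]'
python3 -m jog '[[[0,0,-0.03,0,0,0,1],[0,0,-0.04,0,0,0,1],[0.01,-0.02,-0.04,0,0,0,1],[0.03,-0.05,-0.04,0,0,0,1],[0.06,-0.09,-0.04,0,0,0,1]]]'
python3 -m jog '[[[0.04,-0.06,0,0,0,0,1],[0.09,-0.13,0,0,0,0,1],[0.14,-0.2,0,0,0,0,1],[0.19,-0.27,0,0,0,0,1],[0.24,-0.34,0,0,0,0,1]]]'
python3 -m jog '[[[0.05,-0.07,0,0,0,0,1],[0.1,-0.14,0,0,0,0,1],[0.15,-0.21,0,0,0,0,1],[0.19,-0.27,0,0,0,0,1],[0.22,-0.31,0,0,0,0,1]]]'
cat >> h.py <<'E'
def tray():
    for c in ("top","scene"):
        d=robot.camera(c);P=cloud(d);X,Y,Z=np.moveaxis(P,-1,0)
        n,l,st,_=cv2.connectedComponentsWithStats(((Z>.02)&(Z<.04)).astype(np.uint8))
        m=(np.hypot(X-.526,Y-.307)<.16)&(Z>.025)&(Z<.034)&(X>.40); print(c,"tray",rect(P,m))
E
python3 - <<'E'
from h import *
tray(); go(509.5,249.7,330,40.8)
E
```

```text
t: 14.35
tcp_pos: [0.5368, -0.0146, 0.2678]
tool_rot: [2.945, 1.093, 0.001]
contact_force: [-0.2, 0.2, -2.6]
opening: 0.0217
t: 14.85
tcp_pos: [0.5369, -0.0146, 0.324]
tool_rot: [2.944, 1.093, 0.002]
contact_force: [0.8, -1.0, -2.7]
opening: 0.0221
t: 15.35
tcp_pos: [0.5335, 0.0076, 0.3297]
tool_rot: [-2.945, -1.092, 0.002]
contact_force: [0.1, 0.4, -2.7]
opening: 0.0215
t: 15.85
tcp_pos: [0.5254, 0.0916, 0.3302]
tool_rot: [-2.944, -1.094, 0.0]
contact_force: [0.6, 0.6, -1.9]
opening: 0.0214
t: 16.35
tcp_pos: [0.5182, 0.1672, 0.3303]
tool_rot: [-2.944, -1.095, 0.0]
contact_force: [-1.1, 0.8, -2.3]
opening: 0.0218
top tray (array([509.1, 209.7]), array([ 3.4, 26.5]), 78.9, 16)
scene tray (array([526.1, 307. ]), array([203. , 134.8]), 74.2, 503)
row [ 0.237 -0.343  0.002] [-0.  0.  0.] yaw0 40.8 tcp [518.4 166.8 330.3]
```

```bash
python3 -m jog '[[[0.05,-0.07,0,0,0,0,1],[0.1,-0.14,0,0,0,0,1],[0.15,-0.21,0,0,0,0,1],[0.2,-0.28,0,0,0,0,1],[0.237,-0.343,0.02,0,0,0,1]]]'
python3 -m jog '[[[0,0,0.05,0,0,0,1],[0,0,0.11,0,0,0,1],[0,0,0.17,0,0,0,1],[0,0,0.23,0,0,0,1],[0,0,0.29,0,0,0,1]]]'
python3 -m jog '[[[0,0,0.06,0,0,0,1],[0,0,0.12,0,0,0,1],[0,0,0.18,0,0,0,1],[0,0,0.22,0,0,0,1],[0,0,0.25,0,0,0,1]]]'
python3 -m jog '[[[0,0,0.02,0,0,0,1],[0,0,0.04,0,0,0,1],[0,0,0.06,0,0,0,1],[0,0,0.08,0,0,0,1],[0,0,0.095,0,0,0,1]]]'
python3 -c "
from h import *
go(509.5,249.7,186.5,40.8)"
```

```text
t: 16.95
tcp_pos: [0.5103, 0.2488, 0.3268]
tool_rot: [2.945, 1.092, 0.002]
contact_force: [0.1, 0.5, -3.0]
opening: 0.0221
t: 17.45
tcp_pos: [0.5098, 0.2479, 0.2669]
tool_rot: [-2.946, -1.092, 0.001]
contact_force: [-0.2, 0.0, -2.8]
opening: 0.0218
t: 17.95
tcp_pos: [0.5097, 0.2484, 0.2174]
tool_rot: [-2.945, -1.093, 0.001]
contact_force: [-0.4, 1.2, -2.9]
opening: 0.0221
t: 18.45
tcp_pos: [0.5099, 0.2484, 0.1991]
tool_rot: [2.945, 1.093, 0.0]
contact_force: [0.2, -0.7, -2.8]
opening: 0.0217
row [ 0.002 -0.006  0.063] [ 0.    -0.    -0.001] yaw0 40.7 tcp [509.9 248.4 199.1]
```

```bash
python3 -m jog '[[[0,0,0.012,0,0,0,1],[0,0,0.024,0,0,0,1],[0,0,0.036,0,0,0,1],[0,0,0.046,0,0,0,1],[0,0,0.054,0,0,0,1]]]'
python3 -m jog '[[[0,0,0.007,0,0,0,1],[0,0,0.014,0,0,0,1],[0,0,0.021,0,0,0,1],[0,0,0.028,0,0,0,1],[0,0,0.038,0,0,0,1]]]'
python3 -m jog '[[[0,0,0,0,0,0,1],[0,-0.02,0,0,0,0,1],[0,-0.04,0,0,0,0,1],[0,-0.06,0,0,0,0,1],[0,-0.08,0,0,0,0,1]]]'
python3 - <<'E'
from h import *
go(509.5,249.7,186.5,40.8)
d=robot.camera("wrist")
cv2.imwrite("pics/w5.png",cv2.resize(d["pixels"][:,:,::-1],(640,480)))
E
```

```text
t: 18.95
tcp_pos: [0.5099, 0.2484, 0.1884]
tool_rot: [-2.945, -1.093, 0.0]
contact_force: [-0.7, 0.3, -3.4]
opening: 0.0217
t: 19.45
tcp_pos: [0.5102, 0.2485, 0.1812]
tool_rot: [2.945, 1.093, 0.001]
contact_force: [-0.4, -0.0, -1.7]
opening: 0.0217
t: 19.95
tcp_pos: [0.4992, 0.2609, 0.181]
tool_rot: [-2.945, -1.094, -0.0]
contact_force: [-0.0, -0.6, -1.2]
opening: 0.0221
row [ 0.002  0.076 -0.027] [ 0.    -0.    -0.001] yaw0 40.7 tcp [499.2 260.9 181. ]
```

View pics/w5.png

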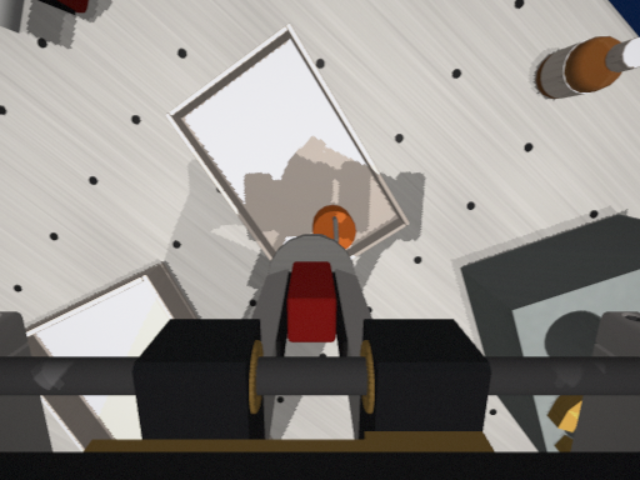

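```bash
python3 -m jog '[[[0,0,-0.05,0,0,0,1],[0,0,-0.15,0,0,0,1],[0,0,-0.3,0,0,0,1],[0,0,-0.45,0,0,0,1],[0,0,-0.6,0,0,0,1]]]'
python3 -m jog '[[[-0.03,0.06,0,0,0,0,1],[-0.09,0.18,0,0,0,0,1],[-0.16,0.34,0,0,0,0,1],[-0.23,0.5,0,0,0,0,1],[-0.3,0.66,0,0,0,0,1]]]'
python3 -m jog '[[[-0.07,0.15,0,0,0,-0.06,1],[-0.12,0.26,0,0,0,-0.15,1],[-0.16,0.34,0,0,0,-0.24,1],[-0.168,0.377,0,0,0,-0.33,1],[-0.168,0.377,0,0,0,-0.42,1]]]'
python3 -m jog '[[[0,0,0,0,0,-0.09,1],[0,0,0,0,0,-0.18,1],[0,0,0,0,0,-0.27,1],[0,0,0,0,0,-0.36,1],[0,0,0,0,0,-0.45,1]]]'
python3 -m jog '[[[0,0,0,0,0,-0.062,1],[0,0,0,0,0,-0.062,1],[0,0,0,0,0,-0.062,1],[0,0,0,0,0,-0.062,1],[0,0,0,0,0,-0.062,1]]]'
cat >> h.py <<'E'
def bail(n):
    x=dict(a=(.5392,-.0171),c=(.6490,.0145),d=(.5775,.0520))[n]
    d=robot.camera("wrist");P=cloud(d)
    m=(np.hypot(P[...,0]-x[0],P[...,1]-x[1])<.019)&(P[...,2]>.053)&(P[...,2]<.075)
    q=(P[m][:,:2]*1000)
    for _ in range(3):
        vx,vy,cx,cy=cv2.fitLine(q.astype(np.float32),cv2.DIST_HUBER,0,.1,.01).ravel()
        r=(q-[cx,cy])@[-vy,vx]; q=q[abs(r)<4]
    l=(q-[cx,cy])@[vx,vy]; mid=(l.max()+l.min())/2
    print(n,len(q),"mid",round(cx+vx*mid,1),round(cy+vy*mid,1),"len",round(l.max()-l.min(),1),"ang",round(np.degrees(np.arctan2(vy,vx)),1))
E
python3 - <<'E'
from h import *
go(563.8,42.6,182,124.7); bail("d"); bail("c"); go(563.8,42.6,182,124.7)
E
```

```text
t: 20.5
tcp_pos: [0.4995, 0.2605, 0.3031]
tool_rot: [2.945, 1.093, 0.001]
contact_force: [0.7, -0.2, -1.5]
opening: 0.0222
t: 21.0
tcp_pos: [0.5399, 0.1193, 0.2998]
tool_rot: [-2.945, -1.093, 0.003]
contact_force: [0.8, 0.3, -1.0]
opening: 0.0218
t: 21.5
tcp_pos: [0.5637, 0.0403, 0.2995]
tool_rot: [-2.428, -1.992, 0.003]
contact_force: [-0.7, 0.3, -1.1]
opening: 0.0216
t: 22.0
tcp_pos: [0.5633, 0.0415, 0.2996]
tool_rot: [-1.586, -2.71, 0.002]
contact_force: [0.1, 0.4, -1.4]
opening: 0.022
t: 22.5
tcp_pos: [0.5638, 0.0422, 0.3008]
tool_rot: [-1.461, -2.781, 0.0]
contact_force: [-0.0, 0.9, -0.5]
opening: 0.0216
row [0.002 0.001 0.594] [-0.    -0.    -0.002] yaw0 124.6 tcp [563.8  42.2 300.8]
d 53 mid 577.7 52.4 len 29.2 ang -57.4
c 30 mid 652.1 15.8 len 17.7 ang 12.5
row [0.002 0.001 0.595] [-0.     0.    -0.001] yaw0 124.6 tcp [563.9  42.3 300.9]
```

```bash
python3 -m jog '[[[0,0,0.05,0,0,0,1],[0,0,0.13,0,0,0,1],[0,0,0.21,0,0,0,1],[0,0,0.27,0,0,0,1],[0,0,0.3,0,0,0,1]]]'
python3 -m jog '[[[0,0,0.06,0,0,0,1],[0,0,0.12,0,0,0,1],[0,0,0.18,0,0,0,1],[0,0,0.24,0,0,0,1],[0,0,0.28,0,0,0,1]]]'
python3 -m jog '[[[0,0,0.014,0,0,0,1],[0,0,0.014,0,0,0,1],[0,0,0.014,0,0,0,1],[0,0,0.014,0,0,0,1],[0,0,0.014,0,0,0,1]]]'
python3 -m jog '[[[0,0.02,0,0,0,0,1],[0,0.04,0,0,0,0,1],[0,0.055,0,0,0,0,1],[0,0.065,0,0,0,0,1],[0,0.065,0,0,0,0,1]]]'
python3 -m jog '[[[0,0,-0.02,0,0,0,1],[0,0,-0.04,0,0,0,1],[0,0,-0.06,0,0,0,1],[0,0,-0.08,0,0,0,1],[0,0,-0.10,0,0,0,1]]]'
python3 -m jog '[[[0,0,-0.02,0,0,0,1],[0,0,-0.04,0,0,0,1],[0,0,-0.06,0,0,0,1],[0,0,-0.08,0,0,0,1],[0,0,-0.10,0,0,0,1]]]'
cat >> h.py <<'E'
def plugtop(x,y):
    d=robot.camera("wrist");p=d["pixels"].astype(int)
    P=cloud(d)*1000;m=(p[...,0]>120)&(p[...,2]<80)&(np.hypot(P[...,0]-x,P[...,1]-y)<26)
    t=robot.read_state()["tcp_pos"][2]*1000; z=np.percentile(P[m][:,2],[10,50,90]) if m.any() else np.zeros(3)
    print("plug top",m.sum(),z.round(1),"tcp",round(t,1),"tcp-bottom",round(t-z[1]+36,1))
E
python3 -c "
from h import *
plugtop(578,52)"
```

```text
t: 23.1
tcp_pos: [0.5628, 0.0424, 0.2383]
tool_rot: [-1.459, -2.779, 0.002]
contact_force: [-0.2, -0.1, -2.0]
opening: 0.0219
t: 23.6
tcp_pos: [0.5634, 0.0424, 0.1834]
tool_rot: [-1.459, -2.781, 0.001]
contact_force: [-0.7, -1.1, -1.5]
opening: 0.0219
t: 24.1
tcp_pos: [0.5642, 0.0423, 0.1828]
tool_rot: [1.46, 2.781, 0.001]
contact_force: [0.6, -0.0, -2.5]
opening: 0.0218
t: 24.6
tcp_pos: [0.5748, 0.0499, 0.1821]
tool_rot: [-1.46, -2.782, 0.0]
contact_force: [0.2, -0.2, -0.8]
opening: 0.0215
t: 25.1
tcp_pos: [0.5745, 0.0496, 0.2025]
tool_rot: [1.46, 2.782, -0.0]
contact_force: [-0.4, 0.7, -3.1]
opening: 0.0219
t: 25.6
tcp_pos: [0.5746, 0.0497, 0.2225]
tool_rot: [-1.46, -2.782, 0.0]
contact_force: [0.5, -0.2, -2.7]
opening: 0.0218
plug top 1650 [ 75.5 250.2 251.3] tcp 223.3 tcp-bottom 9.2
```

```bash
python3 -m jog '[[[0,0,-0.03,0,0,0,1],[0,0,-0.07,0,0,0,1],[0,0,-0.12,0,0,0,1],[0,0,-0.17,0,0,0,1],[0,0,-0.22,0,0,0,1]]]'
python3 -m jog '[[[0,0,-0.06,0,0,0,1],[0,0,-0.12,0,0,0,1],[0,0,-0.18,0,0,0,1],[0,0,-0.24,0,0,0,1],[0,0,-0.29,0,0,0,1]]]'
python3 -m jog '[[[0,0,-0.03,0,0,0,1],[0.01,0,-0.03,0,0,0,1],[0.03,0.01,-0.03,0,0,0,1],[0.07,0.03,-0.03,0,0,0,1],[0.12,0.05,-0.03,0,0,0,1]]]'
python3 -m jog '[[[0.07,0.03,0,0,0,0,1],[0.15,0.06,0,0,0,0,1],[0.23,0.1,0,0,0,0,1],[0.31,0.13,0,0,0,0,1],[0.39,0.17,0,0,0,0,1]]]'
python3 -m jog '[[[0.08,0.03,0,0,0,0,1],[0.15,0.06,0,0,0,0,1],[0.21,0.09,0,0,0,0,1],[0.25,0.11,0,0,0,0,1],[0.27,0.12,0,0,0,0,1]]]'
python3 - <<'E'
from h import *
tray(); go(523,305,330,124.6)
E
```

```text
t: 26.15
tcp_pos: [0.5748, 0.0497, 0.2674]
tool_rot: [1.46, 2.781, 0.001]
contact_force: [-0.0, -0.7, -2.5]
opening: 0.0216
t: 26.65
tcp_pos: [0.5748, 0.0497, 0.3255]
tool_rot: [1.46, 2.781, 0.0]
contact_force: [-0.5, -0.3, -2.5]
opening: 0.0217
t: 27.15
tcp_pos: [0.5688, 0.0759, 0.3294]
tool_rot: [-1.46, -2.78, 0.001]
contact_force: [0.3, 0.6, -3.0]
opening: 0.0217
t: 27.65
tcp_pos: [0.5522, 0.1604, 0.3302]
tool_rot: [-1.459, -2.782, -0.0]
contact_force: [-0.5, -0.3, -2.7]
opening: 0.0215
t: 28.15
tcp_pos: [0.5418, 0.2176, 0.3302]
tool_rot: [1.459, 2.782, -0.0]
contact_force: [0.2, -0.4, -2.9]
opening: 0.0219
top tray (array([513.5, 264.5]), array([112.2, 129.8]), 74.0, 184)
scene tray (array([526.9, 306.6]), array([203.9, 133.6]), 73.6, 536)
row [0.416 0.172 0.001] [-0.  0.  0.] yaw0 124.6 tcp [541.9 217.  330.1]
```

```bash
python3 -m jog '[[[0.08,0.03,0,0,0,0,1],[0.18,0.07,0,0,0,0,1],[0.28,0.11,0,0,0,0,1],[0.36,0.15,0,0,0,0,1],[0.416,0.172,0.02,0,0,0,1]]]'
python3 -m jog '[[[0,0,0.05,0,0,0,1],[0,0,0.11,0,0,0,1],[0,0,0.17,0,0,0,1],[0,0,0.23,0,0,0,1],[0,0,0.29,0,0,0,1]]]'
python3 -m jog '[[[0,0,0.06,0,0,0,1],[0,0,0.12,0,0,0,1],[0,0,0.18,0,0,0,1],[0,0,0.22,0,0,0,1],[0,0,0.25,0,0,0,1]]]'
python3 -m jog '[[[0,0,0.02,0,0,0,1],[0,0,0.04,0,0,0,1],[0,0,0.06,0,0,0,1],[0,0,0.08,0,0,0,1],[0,0,0.095,0,0,0,1]]]'
python3 -m jog '[[[0,0,0.012,0,0,0,1],[0,0,0.024,0,0,0,1],[0,0,0.036,0,0,0,1],[0,0,0.046,0,0,0,1],[0,0,0.054,0,0,0,1]]]'
python3 -m jog '[[[0,0,0.007,0,0,0,1],[0,0,0.014,0,0,0,1],[0,0,0.021,0,0,0,1],[0,0,0.028,0,0,0,1],[0,0,0.038,0,0,0,1]]]'
python3 -m jog '[[[0,0,0,0,0,0,1],[0,-0.02,0,0,0,0,1],[0,-0.04,0,0,0,0,1],[0,-0.06,0,0,0,0,1],[0,-0.08,0,0,0,0,1]]]'
python3 - <<'E'
from h import *
go(523,305,330,124.6); plugtop(527,308)
E
```

```text
t: 28.75
tcp_pos: [0.5229, 0.3063, 0.3267]
tool_rot: [1.459, 2.781, 0.002]
contact_force: [0.1, -0.5, -2.0]
opening: 0.0217
t: 29.25
tcp_pos: [0.5229, 0.3041, 0.2666]
tool_rot: [-1.461, -2.78, 0.001]
contact_force: [0.1, 0.1, -1.7]
opening: 0.022
t: 29.75
tcp_pos: [0.5228, 0.3047, 0.2172]
tool_rot: [-1.46, -2.781, 0.001]
contact_force: [-0.6, 0.4, -3.0]
opening: 0.0217
t: 30.25
tcp_pos: [0.523, 0.3047, 0.1989]
tool_rot: [1.46, 2.782, -0.0]
contact_force: [-0.5, 0.6, -3.0]
opening: 0.0219
t: 30.75
tcp_pos: [0.523, 0.3047, 0.1882]
tool_rot: [-1.46, -2.782, 0.0]
contact_force: [0.2, -0.1, -2.7]
opening: 0.0222
t: 31.25
tcp_pos: [0.5232, 0.3048, 0.1809]
tool_rot: [1.46, 2.781, 0.001]
contact_force: [0.4, -0.3, -1.7]
opening: 0.0217
t: 31.75
tcp_pos: [0.5095, 0.2954, 0.1808]
tool_rot: [-1.46, -2.782, -0.0]
contact_force: [-0.0, 0.9, -1.3]
opening: 0.022
row [ 0.001  0.083 -0.746] [ 0. -0.  0.] yaw0 124.6 tcp [509.5 295.4 180.8]
plug top 600 [38.8 39.8 40.7] tcp 180.8 tcp-bottom 177.0
```

```bash
python3 -m jog '[[[0,0,-0.05,0,0,0,1],[0,0,-0.15,0,0,0,1],[0,0,-0.3,0,0,0,1],[0,0,-0.45,0,0,0,1],[0,0,-0.6,0,0,0,1]]]'
python3 -m jog '[[[-0.05,-0.01,0,0,0,0,1],[-0.18,-0.03,0,0,0,0,1],[-0.36,-0.05,0,0,0,0,1],[-0.54,-0.07,0,0,0,0,1],[-0.72,-0.1,0,0,0,0,1]]]'
python3 -m jog '[[[-0.18,-0.02,0,0,0,0.05,1],[-0.36,-0.05,0,0,0,0.13,1],[-0.54,-0.07,0,0,0,0.22,1],[-0.68,-0.09,0,0,0,0.31,1],[-0.754,-0.099,0,0,0,0.4,1]]]'
python3 -m jog '[[[0,0,0,0,0,0.09,1],[0,0,0,0,0,0.18,1],[0,0,0,0,0,0.27,1],[0,0,0,0,0,0.36,1],[0,0,0,0,0,0.45,1]]]'
python3 -m jog '[[[0,0,0,0,0,0.09,1],[0,0,0,0,0,0.18,1],[0,0,0,0,0,0.27,1],[0,0,0,0,0,0.36,1],[0,0,0,0,0,0.401,1]]]'
python3 -m jog '[[[0,0,0,0,0,0,1],[0,0,0,0,0,0,1],[0,0,0,0,0,0,1],[0,0,0,0,0,0,1],[0,0,0,0,0,0,1]]]'
python3 - <<'E'
from h import *
go(644.2,30.2,182,12); bail("c"); go(644.2,30.2,182,12)
d=robot.camera("wrist")
cv2.imwrite("pics/w6.png",cv2.resize(d["pixels"][:,:,::-1],(640,480)))
E
```

```text
t: 32.3
tcp_pos: [0.5099, 0.2957, 0.3029]
tool_rot: [1.46, 2.781, 0.001]
contact_force: [0.7, -0.1, -1.7]
opening: 0.0216
t: 32.8
tcp_pos: [0.5754, 0.1639, 0.2993]
tool_rot: [-1.459, -2.781, 0.002]
contact_force: [0.6, 0.1, -2.7]
opening: 0.0219
t: 33.3
tcp_pos: [0.6448, 0.0274, 0.2989]
tool_rot: [-2.257, -2.184, 0.003]
contact_force: [-0.4, 0.0, -1.3]
opening: 0.0217
t: 33.8
tcp_pos: [0.6441, 0.0297, 0.2991]
tool_rot: [-2.872, -1.271, 0.003]
contact_force: [-0.5, -0.9, -1.4]
opening: 0.0218
t: 34.3
tcp_pos: [0.644, 0.0297, 0.2991]
tool_rot: [-3.125, -0.322, 0.003]
contact_force: [-0.4, 0.4, -1.3]
opening: 0.0219
t: 34.8
tcp_pos: [0.6445, 0.0304, 0.3007]
tool_rot: [3.124, 0.33, -0.0]
contact_force: [0.9, 1.0, -1.7]
opening: 0.0218
row [-0.002  0.001  0.594] [0. 0. 0.] yaw0 12.0 tcp [644.5  30.4 300.7]
c 57 mid 648.1 14.8 len 28.8 ang 11.9
row [-0.002  0.001  0.594] [ 0. -0.  0.] yaw0 12.0 tcp [644.5  30.4 300.8]
```

View pics/w6.png

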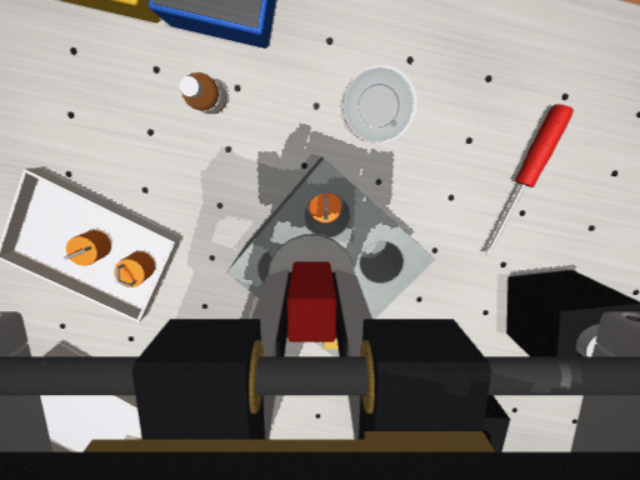

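```bash
python3 -m jog '[[[0,-0.01,0.05,0,0,0,1],[0,-0.01,0.13,0,0,0,1],[0,-0.01,0.21,0,0,0,1],[0,-0.01,0.27,0,0,0,1],[0,-0.01,0.3,0,0,0,1]]]'
python3 -m jog '[[[0,0,0.06,0,0,0,1],[0,0,0.12,0,0,0,1],[0,0,0.18,0,0,0,1],[0,0,0.24,0,0,0,1],[0,0,0.28,0,0,0,1]]]'
python3 -m jog '[[[0,0,0.014,0,0,0,1],[0,0,0.014,0,0,0,1],[0,0,0.014,0,0,0,1],[0,0,0.014,0,0,0,1],[0,0,0.014,0,0,0,1]]]'
python3 -m jog '[[[0,0.02,0,0,0,0,1],[0,0.04,0,0,0,0,1],[0,0.06,0,0,0,0,1],[0,0.07,0,0,0,0,1],[0,0.07,0,0,0,0,1]]]'
python3 -m jog '[[[0,0,-0.02,0,0,0,1],[0,0,-0.04,0,0,0,1],[0,0,-0.06,0,0,0,1],[0,0,-0.08,0,0,0,1],[0,0,-0.10,0,0,0,1]]]'
python3 -m jog '[[[0,0,-0.02,0,0,0,1],[0,0,-0.04,0,0,0,1],[0,0,-0.06,0,0,0,1],[0,0,-0.08,0,0,0,1],[0,0,-0.10,0,0,0,1]]]'
python3 -c "
from h import *
plugtop(650,10)"
```

```text
t: 35.4
tcp_pos: [0.643, 0.0325, 0.2378]
tool_rot: [-3.123, -0.329, 0.006]
contact_force: [-0.3, -0.4, -0.9]
opening: 0.0219
t: 35.9
tcp_pos: [0.6436, 0.0324, 0.1832]
tool_rot: [-3.124, -0.329, 0.002]
contact_force: [0.3, -0.5, -1.2]
opening: 0.0219
t: 36.4
tcp_pos: [0.6444, 0.0323, 0.1826]
tool_rot: [3.124, 0.329, 0.002]
contact_force: [0.4, -0.4, -0.8]
opening: 0.0218
t: 36.9
tcp_pos: [0.6471, 0.0183, 0.182]
tool_rot: [-3.124, -0.328, 0.0]
contact_force: [0.1, 1.0, -1.0]
opening: 0.022
t: 37.4
tcp_pos: [0.647, 0.0187, 0.2023]
tool_rot: [3.124, 0.329, -0.0]
contact_force: [-0.2, -0.2, -2.8]
opening: 0.0215
t: 37.9
tcp_pos: [0.647, 0.0187, 0.2223]
tool_rot: [3.124, 0.329, -0.0]
contact_force: [-0.7, -0.6, -2.4]
opening: 0.0221
plug top 1290 [ 75.5 249.9 251.2] tcp 223.2 tcp-bottom 9.3
```

```bash
python3 -m jog '[[[0,0,-0.03,0,0,0,1],[0,0,-0.07,0,0,0,1],[0,0,-0.12,0,0,0,1],[0,0,-0.17,0,0,0,1],[0,0,-0.22,0,0,0,1]]]'
python3 -m jog '[[[0,0,-0.06,0,0,0,1],[0,0,-0.12,0,0,0,1],[0,0,-0.18,0,0,0,1],[0,0,-0.24,0,0,0,1],[0,0,-0.29,0,0,0,1]]]'
python3 -m jog '[[[0,0,-0.03,0,0,0,1],[0,-0.01,-0.03,0,0,0,1],[0,-0.04,-0.03,0,0,0,1],[-0.01,-0.08,-0.03,0,0,0,1],[-0.01,-0.14,-0.03,0,0,0,1]]]'
python3 -m jog '[[[-0.01,-0.09,0,0,0,0,1],[-0.02,-0.18,0,0,0,0,1],[-0.03,-0.27,0,0,0,0,1],[-0.04,-0.36,0,0,0,0,1],[-0.05,-0.45,0,0,0,0,1]]]'
python3 -m jog '[[[-0.01,-0.09,0,0,0,0,1],[-0.02,-0.18,0,0,0,0,1],[-0.03,-0.27,0,0,0,0,1],[-0.04,-0.34,0,0,0,0,1],[-0.05,-0.4,0,0,0,0,1]]]'
python3 -m jog '[[[-0.005,-0.05,0,0,0,0,1],[-0.01,-0.08,0,0,0,0,1],[-0.01,-0.1,0,0,0,0,1],[-0.01,-0.1,0,0,0,0,1],[-0.01,-0.1,0,0,0,0,1]]]'
python3 - <<'E'
from h import *
tray(); go(542,366.6,330,12)
E
```

```text
t: 38.45
tcp_pos: [0.6472, 0.0186, 0.2673]
tool_rot: [3.124, 0.329, 0.001]
contact_force: [-0.9, -0.1, -2.5]
opening: 0.022
t: 38.95
tcp_pos: [0.6472, 0.0186, 0.3254]
tool_rot: [3.124, 0.329, 0.001]
contact_force: [0.2, 0.3, -2.7]
opening: 0.0217
t: 39.45
tcp_pos: [0.6386, 0.0463, 0.3292]
tool_rot: [-3.124, -0.328, 0.002]
contact_force: [0.3, -0.3, -2.5]
opening: 0.0218
t: 39.95
tcp_pos: [0.6101, 0.1333, 0.3301]
tool_rot: [3.124, 0.33, 0.0]
contact_force: [0.5, -0.8, -3.0]
opening: 0.0216
t: 40.45
tcp_pos: [0.5838, 0.209, 0.3299]
tool_rot: [3.124, 0.33, -0.0]
contact_force: [0.2, 0.3, -2.6]
opening: 0.0217
t: 40.95
tcp_pos: [0.5783, 0.2266, 0.3299]
tool_rot: [3.124, 0.328, -0.0]
contact_force: [0.6, -0.0, -2.6]
opening: 0.0218
top tray (array([518.2, 280.2]), array([144.9, 130. ]), 74.0, 281)
scene tray (array([525.7, 307.4]), array([203.5, 136. ]), 74.0, 590)
row [-0.032 -0.723 -0.   ] [ 0.  0. -0.] yaw0 12.0 tcp [578.4 226.4 329.9]
```

```bash
python3 -m jog '[[[0,-0.05,0,0,0,0,1],[-0.01,-0.13,0,0,0,0,1],[-0.01,-0.22,0,0,0,0,1],[-0.01,-0.31,0,0,0,0,1],[-0.02,-0.4,0,0,0,0,1]]]'
python3 -m jog '[[[0,-0.09,0,0,0,0,1],[-0.01,-0.18,0,0,0,0,1],[-0.01,-0.25,0,0,0,0,1],[-0.012,-0.3,0,0,0,0,1],[-0.012,-0.323,0.02,0,0,0,1]]]'
python3 -m jog '[[[0,0,0.05,0,0,0,1],[0,0,0.11,0,0,0,1],[0,0,0.17,0,0,0,1],[0,0,0.23,0,0,0,1],[0,0,0.29,0,0,0,1]]]'
python3 -m jog '[[[0,0,0.06,0,0,0,1],[0,0,0.12,0,0,0,1],[0,0,0.18,0,0,0,1],[0,0,0.22,0,0,0,1],[0,0,0.25,0,0,0,1]]]'
python3 -m jog '[[[0,0,0.02,0,0,0,1],[0,0,0.04,0,0,0,1],[0,0,0.06,0,0,0,1],[0,0,0.08,0,0,0,1],[0,0,0.095,0,0,0,1]]]'
python3 -m jog '[[[0,0,0.012,0,0,0,1],[0,0,0.024,0,0,0,1],[0,0,0.036,0,0,0,1],[0,0,0.046,0,0,0,1],[0,0,0.054,0,0,0,1]]]'
python3 -m jog '[[[0,0,0.007,0,0,0,1],[0,0,0.014,0,0,0,1],[0,0,0.021,0,0,0,1],[0,0,0.028,0,0,0,1],[0,0,0.038,0,0,0,1]]]'
python3 -m jog '[[[0,0,0,0,0,0,1],[0,-0.02,0,0,0,0,1],[0,-0.04,0,0,0,0,1],[0,-0.06,0,0,0,0,1],[0,-0.08,0,0,0,0,1]]]'
python3 - <<'E'
from h import *
go(413,-227,300,115); plugtop(543,363)
E
```

```text
t: 41.55
tcp_pos: [0.557, 0.3064, 0.3299]
tool_rot: [-3.124, -0.33, -0.0]
contact_force: [0.3, 0.1, -1.5]
opening: 0.0216
t: 42.05
tcp_pos: [0.5417, 0.3681, 0.3265]
tool_rot: [-3.124, -0.33, -0.002]
contact_force: [-0.1, 0.6, -2.8]
opening: 0.0218
t: 42.55
tcp_pos: [0.5417, 0.3665, 0.2664]
tool_rot: [3.124, 0.328, -0.001]
contact_force: [0.2, -0.3, -2.7]
opening: 0.0219
t: 43.05
tcp_pos: [0.5416, 0.3669, 0.217]
tool_rot: [3.124, 0.329, -0.001]
contact_force: [0.1, -0.3, -2.0]
opening: 0.0221
t: 43.55
tcp_pos: [0.5418, 0.367, 0.1988]
tool_rot: [3.124, 0.329, 0.0]
contact_force: [-0.9, -0.0, -2.4]
opening: 0.0219
t: 44.05
tcp_pos: [0.5418, 0.367, 0.188]
tool_rot: [3.124, 0.329, -0.0]
contact_force: [-0.6, -0.0, -2.5]
opening: 0.0218
t: 44.55
tcp_pos: [0.5419, 0.367, 0.1807]
tool_rot: [-3.124, -0.329, -0.001]
contact_force: [0.6, 0.0, -1.8]
opening: 0.0215
t: 45.05
tcp_pos: [0.5384, 0.3831, 0.1807]
tool_rot: [-3.124, -0.329, -0.0]
contact_force: [-0.1, 0.7, -2.0]
opening: 0.0216
row [-1.249  2.853 -0.597] [ 0.    -0.    -1.144] yaw0 12.0 tcp [538.4 383.1 180.7]
plug top 1401 [ 39.3 208.1 209.5] tcp 180.6 tcp-bottom 8.5
```

```bash
python3 -m jog '[[[0,0,-0.05,0,0,0,1],[0,0,-0.15,0,0,0,1],[0,0,-0.3,0,0,0,1],[0,0,-0.45,0,0,0,1],[0,0,-0.6,0,0,0,1]]]'
python3 -m jog '[[[-0.03,0.06,0,0,0,0,1],[-0.1,0.2,0,0,0,0,1],[-0.17,0.38,0,0,0,0,1],[-0.24,0.56,0,0,0,0,1],[-0.31,0.74,0,0,0,0,1]]]'
python3 -m jog '[[[-0.08,0.18,0,0,0,0,1],[-0.16,0.36,0,0,0,0,1],[-0.24,0.54,0,0,0,0,1],[-0.32,0.72,0,0,0,0,1],[-0.4,0.9,0,0,0,0,1]]]'
python3 -m jog '[[[-0.08,0.18,0,0,0,0,1],[-0.16,0.36,0,0,0,0,1],[-0.24,0.54,0,0,0,0,1],[-0.32,0.72,0,0,0,0,1],[-0.38,0.84,0,0,0,0,1]]]'
python3 -m jog '[[[-0.06,0.15,0,0,0,0,1],[-0.11,0.26,0,0,0,0,1],[-0.15,0.34,0,0,0,0,1],[-0.159,0.373,0,0,0,0,1],[-0.159,0.373,0,0,0,0,1]]]'
python3 -m jog '[[[0,0,0,0,0,0,1],[0,0,0,0,0,0,1],[0,0,0,0,0,0,1],[0,0,0,0,0,0,1],[0,0,0,0,0,0,1]]]'
python3 - <<'E'
from h import *
tray(); go(413,-226.7,300,12)
for c in ("top","wrist"):
    d=robot.camera(c);P=cloud(d);X,Y,Z=np.moveaxis(P,-1,0)
    m=(np.hypot(X-.413,Y+.227)<.06)&(abs(Z-.11)<.005); print(c,rect(P,m))
d=robot.camera("wrist")
cv2.imwrite("pics/w7.png",cv2.resize(d["pixels"][:,:,::-1],(640,480)))
E
```

```text
t: 45.6
tcp_pos: [0.5385, 0.3825, 0.3027]
tool_rot: [-3.124, -0.329, -0.001]
contact_force: [0.7, -0.5, -2.0]
opening: 0.0215
t: 46.1
tcp_pos: [0.5072, 0.2228, 0.2988]
tool_rot: [3.124, 0.329, -0.004]
contact_force: [0.4, -0.9, -1.2]
opening: 0.0222
t: 46.6
tcp_pos: [0.4661, 0.0305, 0.2989]
tool_rot: [-3.124, -0.329, 0.003]
contact_force: [0.3, 0.1, -1.2]
opening: 0.0221
t: 47.1
tcp_pos: [0.4266, -0.1499, 0.2989]
tool_rot: [-3.124, -0.325, 0.003]
contact_force: [0.2, 0.2, -1.6]
opening: 0.022
t: 47.6
tcp_pos: [0.4122, -0.2277, 0.2994]
tool_rot: [-3.123, -0.326, 0.002]
contact_force: [0.0, 0.3, -1.5]
opening: 0.0219
t: 48.1
tcp_pos: [0.4131, -0.2272, 0.3006]
tool_rot: [3.124, 0.33, 0.0]
contact_force: [-0.3, -0.7, -0.6]
opening: 0.0218
top tray (array([525.9, 307.3]), array([200.8, 130. ]), 74.0, 468)
scene tray (array([527. , 307.5]), array([201.5, 136.2]), 73.8, 627)
row [ 0.    -0.003  0.003] [ 0. -0.  0.] yaw0 12.0 tcp [ 413.  -227.4  300.6]
top (array([ 412.7, -222.2]), array([70. , 61.2]), 7.4, 412)
wrist (array([ 412.6, -227. ]), array([69.9, 70.1]), 7.5, 1800)
```

View pics/w7.png

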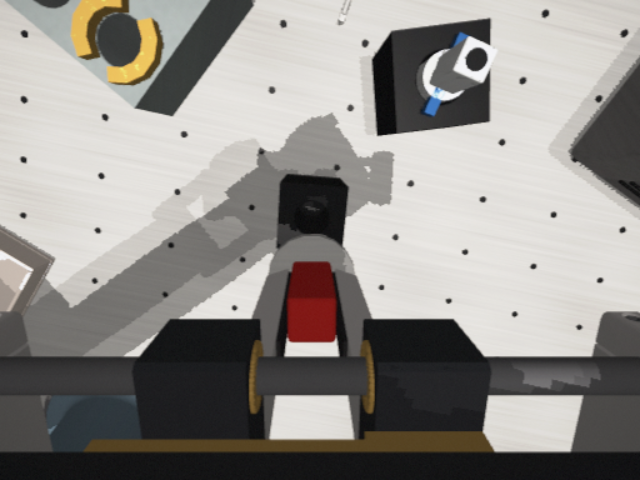

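```bash
python3 -m jog '[[[0,0,0.05,0,0,0,1],[0,0,0.12,0,0,0,1],[0,0,0.19,0,0,0,1],[0,0,0.25,0,0,0,1],[0,0,0.3,0,0,0,1]]]'
python3 -m jog '[[[0,0,0.06,0,0,0,1],[0,0,0.13,0,0,0,1],[0,0,0.2,0,0,0,1],[0,0,0.27,0,0,0,1],[0,0,0.34,0,0,0,1]]]'
python3 -m jog '[[[0,0,0.03,0,0,0,1],[0,0,0.06,0,0,0,1],[0,0,0.09,0,0,0,1],[0,0,0.11,0,0,0,1],[0,0,0.11,0,0,0,1]]]'
python3 - <<'E'
from h import *
d=robot.camera("wrist");go(413,-226.7,142,12);P=cloud(d)*1000;X,Y,Z=np.moveaxis(P,-1,0)
m=(np.hypot(X-413,Y+227)<25)&(Z>108)&(Z<135); print("flange top",np.percentile(Z[m],[10,50,90]).round(1), robot.read_state()["contact_force"])
E
```

```text
t: 48.85
tcp_pos: [0.4125, -0.2271, 0.2386]
tool_rot: [-3.123, -0.329, 0.002]
contact_force: [0.5, -0.6, -2.1]
opening: 0.0223
t: 49.35
tcp_pos: [0.4129, -0.2274, 0.1713]
tool_rot: [-3.124, -0.329, 0.0]
contact_force: [0.4, -0.6, -1.4]
opening: 0.022
t: 49.85
tcp_pos: [0.4128, -0.2274, 0.1502]
tool_rot: [-3.124, -0.329, 0.001]
contact_force: [-0.3, -0.5, -1.6]
opening: 0.0216
row [ 0.001 -0.004  0.043] [-0.  0.  0.] yaw0 12.0 tcp [ 413.  -227.5  150.6]
flange top [110.  124.3 125.5] [-1.14000328e-01  1.17240499e-03 -1.31342310e+00]
```

```bash
python3 -m jog '[[[0,0,0.015,0,0,0,1],[0,0,0.03,0,0,0,1],[0,0,0.042,0,0,0,1],[0,0,0.042,0,0,0,1],[0,0,0.042,0,0,0,1]]]'
python3 -m jog '[[[0,0,0,0,0,0,-1],[0,0,0,0,0,0,-1],[0,0,0,0,0,0,-1],[0,0,0,0,0,0,-1],[0,0,0,0,0,0,-1]]]'
python3 -m jog '[[[0,0,0,0,0,0,-1],[0,0,0,0,0,0,-1],[0,0,0,0,0,0,-1],[0,0,-0.1,0,0,0,-1],[0,0,-0.25,0,0,0,-1]]]'
python3 -m jog '[[[0,0,-0.2,0,0,0,-1],[0,0,-0.4,0,0,0,-1],[0,0,-0.6,0,0,0,-1],[0,0,-0.75,0,0,0,-1],[0,0,-0.83,0,0,0,-1]]]'
python3 -m jog '[[[0,0,0,0,0,0,-1],[0,0,0,0,0,0,-1],[0,0,0,0,0,0,-1],[0,0,0,0,0,0,-1],[0,0,0,0,0,0,-1]]]'
python3 - <<'E'
from h import *
d=robot.camera("wrist");P=cloud(d)*1000;X,Y,Z=np.moveaxis(P,-1,0)
m=(np.hypot(X-413,Y+227)<26)&(Z>112)&(Z<135); print("flange top",np.percentile(Z[m],[10,50,90]).round(1))
m=(np.hypot(X-413,Y+227)<30)&(Z>160)&(Z<180);print("handle",rect(P/1000,m),np.median(Z[m]))
hsv=cv2.cvtColor(d["pixels"],cv2.COLOR_RGB2HSV).astype(int);bl=(hsv[...,0]>95)&(hsv[...,0]<125)&(hsv[...,1]>110)
n=np.hypot(X-571,Y+318)
print("grip",rect(P/1000,(n<30)&(Z>178)&(Z<188)),"lug",rect(P/1000,(n<45)&(Z>117)&(Z<126)&bl))
for y in (83,-7,173,80): go(570.8,-317.6,330,y)
E
```

```text
t: 50.4
tcp_pos: [0.4129, -0.2275, 0.1421]
tool_rot: [-3.124, -0.329, 0.0]
contact_force: [0.4, -0.1, -0.9]
opening: 0.0222
t: 50.9
tcp_pos: [0.413, -0.2275, 0.1423]
tool_rot: [3.124, 0.329, 0.0]
contact_force: [-0.1, -0.2, 0.1]
opening: 0.0581
t: 51.4
tcp_pos: [0.4118, -0.2265, 0.1908]
tool_rot: [-3.121, -0.328, 0.005]
contact_force: [-0.1, -0.6, -0.1]
opening: 0.0932
t: 51.9
tcp_pos: [0.4136, -0.228, 0.3614]
tool_rot: [3.121, 0.329, 0.005]
contact_force: [-0.2, -0.7, -0.2]
opening: 0.0942
t: 52.4
tcp_pos: [0.4127, -0.2273, 0.357]
tool_rot: [-3.123, -0.329, 0.002]
contact_force: [0.9, 0.8, 0.5]
opening: 0.0942
flange top [114.9 116.  117.4]
handle (array([ 409.9, -227.6]), array([21.2, 20.8]), 12.1, 302) 169.7704164189547
grip (array([ 569.8, -318.8]), array([26. , 26.4]), 79.2, 587) lug (array([ 570.2, -318.8]), array([10.2, 72.8]), 80.9, 151)
row [0.679 0.606 0.135] [-0.001 -0.    -0.789] yaw0 12.0 tcp [ 412.8 -227.3  357.3]
row [0.679 0.606 0.135] [-0.001  0.001  0.211] yaw0 12.0 tcp [ 412.8 -227.3  357.3]
row [0.679 0.606 0.135] [-1.000e-03 -1.000e-03 -1.789e+00] yaw0 12.0 tcp [ 412.8 -227.3  357.3]
row [0.679 0.606 0.135] [-0.001  0.    -0.755] yaw0 12.0 tcp [ 412.8 -227.3  357.3]
```

```bash
python3 -m jog '[[[0.04,0.04,0,0,0,0,-1],[0.14,0.13,0,0,0,0,-1],[0.26,0.23,0,0,0,0,-1],[0.38,0.34,0,0,0,0,-1],[0.5,0.45,0,0,0,0,-1]]]'
python3 -m jog '[[[0.1,0.08,0,0,0,-0.05,-1],[0.16,0.13,0,0,0,-0.13,-1],[0.178,0.155,0,0,0,-0.22,-1],[0.178,0.155,0,0,0,-0.31,-1],[0.178,0.155,0,0,0,-0.4,-1]]]'
python3 -m jog '[[[0,0,0,0,0,-0.09,-1],[0,0,0,0,0,-0.18,-1],[0,0,0,0,0,-0.27,-1],[0,0,0,0,0,-0.36,-1],[0,0,0,0,0,-0.36,-1]]]'
python3 -m jog '[[[0,0,0,0,0,0,-1],[0,0,0,0,0,0,-1],[0,0,0,0,0,0,-1],[0,0,0,0,0,0,-1],[0,0,0,0,0,0,-1]]]'
python3 - <<'E'
from h import *
d=robot.camera("wrist");P=cloud(d)*1000;X,Y,Z=np.moveaxis(P,-1,0)
hsv=cv2.cvtColor(d["pixels"],cv2.COLOR_RGB2HSV).astype(int);bl=(hsv[...,0]>95)&(hsv[...,0]<125)&(hsv[...,1]>110)
n=np.hypot(X-571,Y+318)
print("grip",rect(P/1000,(n<30)&(Z>178)&(Z<188)),"lug",rect(P/1000,(n<45)&(Z>117)&(Z<126)&bl))
go(570.4,-318.3,144,80.5)
cv2.imwrite("pics/w8.png",cv2.resize(d["pixels"][:,:,::-1],(640,480)))
E
```

```text
t: 52.95
tcp_pos: [0.5312, -0.2956, 0.3577]
tool_rot: [-3.124, -0.329, -0.0]
contact_force: [0.3, 0.2, 0.2]
opening: 0.0942
t: 53.45
tcp_pos: [0.5716, -0.3181, 0.3573]
tool_rot: [-2.865, -1.286, 0.0]
contact_force: [0.3, 1.1, 0.3]
opening: 0.0937
t: 53.95
tcp_pos: [0.5713, -0.3179, 0.3576]
tool_rot: [-2.399, -2.028, 0.0]
contact_force: [-0.2, 0.2, 0.1]
opening: 0.0942
t: 54.45
tcp_pos: [0.5708, -0.3176, 0.3582]
tool_rot: [2.4, 2.028, 0.0]
contact_force: [0.1, -0.7, 0.2]
opening: 0.0942
grip (array([ 569.6, -318.9]), array([24.9, 25.4]), 80.0, 417) lug (array([ 569.5, -318.6]), array([ 9.2, 70. ]), 80.2, 145)
row [-0.004 -0.002  1.071] [ 0.     0.    -0.001] yaw0 80.4 tcp [ 570.8 -317.6  358.2]
```

View pics/w8.png

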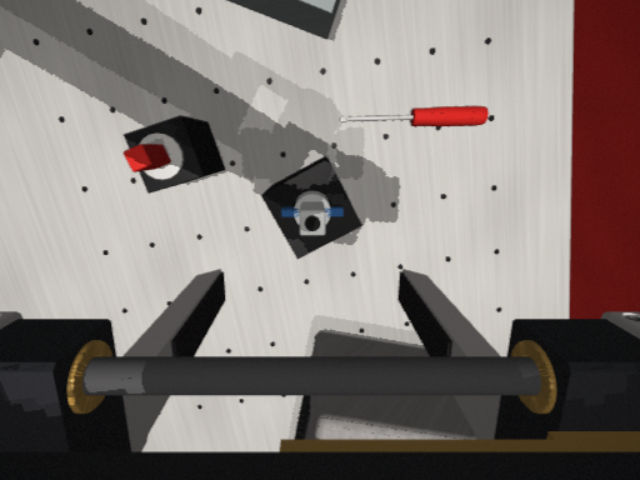

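The lugs lie along the jaw direction, with the grip centred at (312,222), and the hook stands in its stand at (160,155). Next I grasp the post.

```bash
python3 -m jog '[[[-0.004,-0.002,0.08,0,0,0,-1],[-0.004,-0.002,0.24,0,0,0,-1],[-0.004,-0.002,0.4,0,0,0,-1],[-0.004,-0.002,0.56,0,0,0,-1],[-0.004,-0.002,0.72,0,0,0,-1]]]'
python3 -m jog '[[[0,0,0.1,0,0,0,-1],[0,0,0.2,0,0,0,-1],[0,0,0.28,0,0,0,-1],[0,0,0.33,0,0,0,-1],[0,0,0.351,0,0,0,-1]]]'
python3 -m jog '[[[0,0,0,0,0,0,-1],[0,0,0,0,0,0,-1],[0,0,0,0,0,0,1],[0,0,0,0,0,0,1],[0,0,0,0,0,0,1]]]'
python3 -m jog '[[[0,0,0,0,0,0,1],[0,0,0,0,0,0,1],[0,0,0,0,0,0,1],[0,0,0,0,0,0,1],[0,0,0,0,0,0,1]]]'
python3 -m jog '[[[0,0,0,0,0,0,1],[0,0,0,0,0,0,1],[0,0,0,0,0,0,1],[0,0,0,0,0,0,1],[0,0,0,0,0,0,1]]]'
python3 -m jog '[[[0,0,-0.03,0,0,0,1],[0,0,-0.08,0,0,0,1],[0,0,-0.13,0,0,0,1],[0,0,-0.18,0,0,0,1],[0,0,-0.24,0,0,0,1]]]'
python3 -m jog '[[[0,0,-0.07,0,0,0,1],[0,0,-0.15,0,0,0,1],[0,0,-0.23,0,0,0,1],[0,0,-0.3,0,0,0,1],[0,0,-0.36,0,0,0,1]]]'
python3 -m jog '[[[0,0,0,0,0,0,1],[0,0,0,0,0,0,1],[0,0,0,0,0,0,1],[0,0,0,0,0,0,1],[0,0,0,0,0,0,1]]]'
cat >> h.py <<'E'
def lugs():
    d=robot.camera("wrist");P=cloud(d)*1000;X,Y,Z=np.moveaxis(P,-1,0);t=robot.read_state()["tcp_pos"]*1000
    hsv=cv2.cvtColor(d["pixels"],cv2.COLOR_RGB2HSV).astype(int);bl=(hsv[...,0]>95)&(hsv[...,0]<125)&(hsv[...,1]>110)
    m=(np.hypot(X-t[0],Y-t[1])<45)&bl&(Z>t[2]-60)&(Z<t[2])
    print("tcp",t.round(1),"lug",rect(P/1000,m),"z",np.percentile(Z[m],[10,50,90]).round(1))
E
python3 - <<'E'
from h import *
lugs()
go(539.8,-16.1,260,61.2)
E
```

```text
t: 55.0
tcp_pos: [0.5696, -0.3179, 0.2116]
tool_rot: [-2.398, -2.027, 0.0]
contact_force: [0.1, 0.1, -0.3]
opening: 0.0943
t: 55.5
tcp_pos: [0.5697, -0.3179, 0.1425]
tool_rot: [-2.398, -2.027, 0.001]
contact_force: [0.9, -0.7, 0.2]
opening: 0.0941
t: 56.0
tcp_pos: [0.5705, -0.3185, 0.1445]
tool_rot: [2.398, 2.028, 0.0]
contact_force: [0.1, 0.5, 0.3]
opening: 0.0735
t: 56.5
tcp_pos: [0.5703, -0.3183, 0.1439]
tool_rot: [-2.399, -2.028, 0.0]
contact_force: [0.1, -0.0, -0.7]
opening: 0.0331
t: 57.0
tcp_pos: [0.5705, -0.3184, 0.144]
tool_rot: [2.399, 2.028, 0.0]
contact_force: [1.0, -0.5, -0.3]
opening: 0.0262
t: 57.5
tcp_pos: [0.5701, -0.3182, 0.1929]
tool_rot: [-2.399, -2.028, 0.0]
contact_force: [0.3, -0.2, -2.3]
opening: 0.0257
t: 58.0
tcp_pos: [0.5705, -0.3185, 0.2658]
tool_rot: [2.398, 2.027, 0.0]
contact_force: [0.4, 0.0, -3.0]
opening: 0.026
t: 58.5
tcp_pos: [0.57, -0.3181, 0.2631]
tool_rot: [-2.398, -2.027, 0.0]
contact_force: [-0.4, -0.3, -2.8]
opening: 0.0261
tcp [ 570.1 -318.2  263.4] lug (array([ 569. , -318.6]), array([ 9.8, 71. ]), 80.3, 416) z [234.3 240.6 241.6]
row [ 1.464 -0.401  0.018] [-0.001 -0.     0.214] yaw0 80.4 tcp [ 570.1 -318.2  263.4]
```

```bash
python3 -m jog '[[[0.06,-0.01,0,0,0,0,1],[0.18,-0.04,0,0,0,0,1],[0.32,-0.08,0,0,0,0,1],[0.46,-0.12,0,0,0,0,1],[0.6,-0.16,0,0,0,0,1]]]'
python3 -m jog '[[[0.14,-0.04,0,0,0,0,1],[0.28,-0.08,0,0,0,0,1],[0.42,-0.12,0,0,0,0,1],[0.54,-0.15,0,0,0,0,1],[0.62,-0.17,0,0,0,0,1]]]'
python3 -m jog '[[[0,0,0,0,0,0.05,1],[0,0,0,0,0,0.12,1],[0,0,0,0,0,0.19,1],[0,0,0,0,0,0.214,1],[0,0,0,0,0,0.214,1]]]'
python3 -m jog '[[[0,0,0,0,0,0,1],[0,0,0,0,0,0,1],[0,0,0,0,0,0,1],[0,0,0,0,0,0,1],[0,0,0,0,0,0,1]]]'
python3 - <<'E'
from h import *
from scipy.optimize import least_squares
lugs(); go(539.8,-16.1,260,61.2)
for c in ("wrist","top"):
    d=robot.camera(c);P=cloud(d)*1000;X,Y,Z=np.moveaxis(P,-1,0)
    hsv=cv2.cvtColor(d["pixels"],cv2.COLOR_RGB2HSV).astype(int)
    m=(np.hypot(X-540,Y+16)<50)&(Z>111)&(Z<118); q=P[m][:,:2]; print(c,len(q))
    if len(q)>50:
        f=lambda p:np.clip(24.5-np.hypot(*(q-p).T),0,None)+np.clip(np.hypot(*(q-p).T)-39,0,None)
        r=least_squares(f,[540,-16]);print("collar",r.x.round(1),r.cost)
    n,l,st,_=cv2.connectedComponentsWithStats(((Z>60)&(Z<118)&(np.hypot(X-594,Y)<140)&(np.hypot(X-594,Y)>30)).astype(np.uint8))
    i=1+st[1:,4].argmax(); print("block",rect(P/1000,l==i))
d=robot.camera("wrist");cv2.imwrite("pics/w9.png",cv2.resize(d["pixels"][:,:,::-1],(640,480)))
E
```

```text
t: 59.05
tcp_pos: [0.5583, -0.1927, 0.264]
tool_rot: [-2.399, -2.028, -0.0]
contact_force: [0.6, -0.1, -3.2]
opening: 0.0259
t: 59.55
tcp_pos: [0.5453, -0.0645, 0.2641]
tool_rot: [-2.397, -2.03, -0.001]
contact_force: [1.2, -0.7, -3.4]
opening: 0.0257
t: 60.05
tcp_pos: [0.5457, -0.0665, 0.264]
tool_rot: [2.704, 1.598, -0.0]
contact_force: [-0.3, -0.8, -2.6]
opening: 0.0256
t: 60.55
tcp_pos: [0.5458, -0.0668, 0.264]
tool_rot: [-2.705, -1.598, 0.0]
contact_force: [-0.4, -0.2, -3.7]
opening: 0.0256
tcp [545.8 -66.7 264. ] lug (array([544.7, -67.3]), array([ 9.9, 71.2]), 61.1, 415) z [236.1 241.5 242.4]
row [ 0.207 -0.148  0.02 ] [-0.  0. -0.] yaw0 61.2 tcp [545.8 -66.7 264. ]
wrist 1656
collar [539.3 -16.7] 0.01178155281826308
block (array([593.8,  -0.9]), array([163.7, 164.7]), 61.1, 15267)
top 27
block (array([610.6,  29.2]), array([ 96.4, 164.1]), 61.1, 1567)
```

View pics/w9.png

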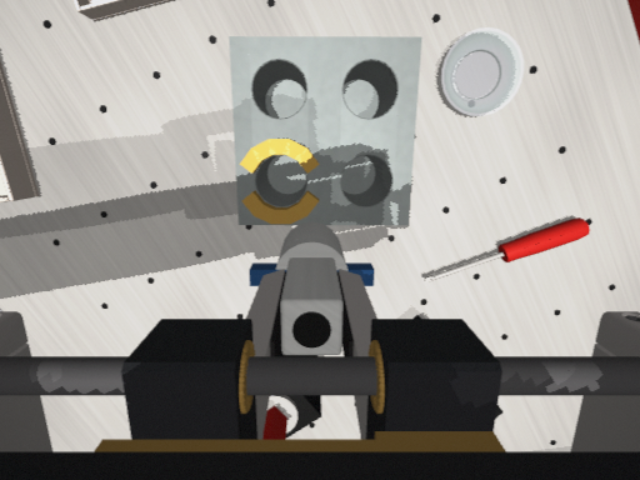

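```bash
python3 -m jog '[[[0.04,-0.03,0,0,0,0,1],[0.1,-0.07,0,0,0,0,1],[0.16,-0.11,0,0,0,0,1],[0.2,-0.14,0,0,0,0,1],[0.209,-0.146,0,0,0,0,1]]]'
python3 -m jog '[[[0,0,0,0,0,0,1],[0,0,0,0,0,0,1],[0,0,0.05,0,0,0,1],[0,0,0.12,0,0,0,1],[0,0,0.2,0,0,0,1]]]'
python3 -m jog '[[[0,0,0.05,0,0,0,1],[0,0,0.09,0,0,0,1],[0,0,0.11,0,0,0,1],[0,0,0.11,0,0,0,1],[0,0,0.11,0,0,0,1]]]'
python3 -m jog '[[[0,0,0.01,0,0,0,1],[0,0,0.02,0,0,0,1],[0,0,0.03,0,0,0,1],[0,0,0.04,0,0,0,1],[0,0,0.05,0,0,0,1]]]'
python3 -m jog '[[[0,0,0.01,0,0,0,1],[0,0,0.02,0,0,0,1],[0,0,0.03,0,0,0,1],[0,0,0.04,0,0,0,1],[0,0,0.05,0,0,0,1]]]'
python3 -c "
from h import *
lugs()"
```

```text
t: 61.25
tcp_pos: [0.5401, -0.0143, 0.264]
tool_rot: [-2.703, -1.601, -0.0]
contact_force: [0.3, 0.1, -3.4]
opening: 0.0259
t: 61.75
tcp_pos: [0.5402, -0.0163, 0.2224]
tool_rot: [-2.705, -1.597, 0.001]
contact_force: [-0.0, 0.0, -2.4]
opening: 0.026
t: 62.25
tcp_pos: [0.5407, -0.0161, 0.2025]
tool_rot: [2.704, 1.598, 0.001]
contact_force: [0.0, -0.5, -2.9]
opening: 0.0258
t: 62.75
tcp_pos: [0.5403, -0.016, 0.1918]
tool_rot: [-2.705, -1.598, 0.0]
contact_force: [-0.4, 0.1, -2.4]
opening: 0.0258
t: 63.25
tcp_pos: [0.5404, -0.016, 0.1818]
tool_rot: [-2.705, -1.598, 0.0]
contact_force: [0.6, 0.3, -2.7]
opening: 0.026
tcp [540.1 -16.  181.4] lug (array([539.2, -16.8]), array([10.5, 71.2]), 61.3, 468) z [152.1 159.3 160.3]
```

```bash
python3 -m jog '[[[0,0,0.02,0,0,0,1],[0,0,0.05,0,0,0,1],[0,0,0.08,0,0,0,1],[0,0,0.11,0,0,0,1],[0,0,0.14,0,0,0,1]]]'
python3 -m jog '[[[0,0,0.015,0,0,0,1],[0,0,0.03,0,0,0,1],[0,0,0.045,0,0,0,1],[0,0,0.045,0,0,0,1],[0,0,0.045,0,0,0,1]]]'
python3 -c "
from h import *
lugs()"
```

```text
t: 63.8
tcp_pos: [0.5402, -0.016, 0.1532]
tool_rot: [-2.704, -1.598, 0.0]
contact_force: [0.2, 0.2, -3.5]
opening: 0.0259
t: 64.3
tcp_pos: [0.5405, -0.016, 0.1451]
tool_rot: [2.705, 1.598, 0.0]
contact_force: [0.8, 0.2, -2.0]
opening: 0.026
tcp [540.5 -16.1 145.2] lug (array([539.3, -16.8]), array([10.5, 71.3]), 61.0, 475) z [115.1 122.5 123.6]
```

```bash
python3 -m jog '[[[0,0,0.015,0,0,0,1],[0,0,0.03,0,0,0,1],[0,0,0.045,0,0,0,1],[0,0,0.052,0,0,0,1],[0,0,0.052,0,0,0,1]]]'
python3 -c "
from h import *
lugs()"
python3 -m jog '[[[0,0,0,0,0,0,-1],[0,0,0,0,0,0,-1],[0,0,0,0,0,0,-1],[0,0,0,0,0,0,-1],[0,0,0,0,0,0,-1]]]'
python3 -m jog '[[[0,0,0,0,0,0,-1],[0,0,0,0,0,0,-1],[0,0,0,0,0,0,-1],[0,0,0,0,0,0,-1],[0,0,0,0,0,0,-1]]]'
python3 -m jog '[[[0,0,-0.05,0,0,0,-1],[0,0,-0.2,0,0,0,-1],[0,0,-0.4,0,0,0,-1],[0,0,-0.6,0,0,0,-1],[0,0,-0.8,0,0,0,-1]]]'
python3 -m jog '[[[-0.2,0,-0.1,0,0,0,-1],[-0.4,0,-0.15,0,0,0,-1],[-0.5,0,-0.15,0,0,0,-1],[-0.5,0,-0.15,0,0,0,-1],[-0.5,0,-0.15,0,0,0,-1]]]'
python3 - <<'E'
from h import *
d=robot.camera("wrist");P=cloud(d)*1000;X,Y,Z=np.moveaxis(P,-1,0)
hsv=cv2.cvtColor(d["pixels"],cv2.COLOR_RGB2HSV).astype(int);bl=(hsv[...,0]>95)&(hsv[...,0]<125)&(hsv[...,1]>110)
n=np.hypot(X-539,Y+17);m=(n<45)&bl&(Z>95)&(Z<140);print("lug",rect(P/1000,m),np.percentile(Z[m],[10,50,90]).round(1))
m=(n<35)&(Z>160)&(Z<200);print("post top",rect(P/1000,m),np.median(Z[m]))
tray()
for c in ("top","scene","wrist"):
    d=robot.camera(c);P=cloud(d)*1000;X,Y,Z=np.moveaxis(P,-1,0);n=np.hypot(X-413,Y+227)
    m=(n<30)&(Z>166)&(Z<176)
    if m.sum()>20: print(c,"hook top",rect(P/1000,m),np.median(Z[m]).round(1))
    m=(n<35)&(n>16)&(Z>112)&(Z<125)
    if m.sum()>20: print(c,"flange",rect(P/1000,m),np.percentile(Z[m],[5,50,95]).round(1))
d=robot.camera("scene");cv2.imwrite("pics/fin.png",cv2.resize(d["pixels"][:,:,::-1][90:330,80:430],(770,528),interpolation=cv2.INTER_CUBIC))
E
```

```text
t: 64.85
tcp_pos: [0.5402, -0.016, 0.1343]
tool_rot: [-2.704, -1.598, 0.001]
contact_force: [-0.6, -0.6, -3.4]
opening: 0.0257
tcp [540.4 -16.  134.5] lug (array([540.3, -17.6]), array([14.3, 73.9]), 58.0, 469) z [104.6 111.9 112.9]
t: 65.4
tcp_pos: [0.5405, -0.0161, 0.1348]
tool_rot: [2.704, 1.598, 0.0]
contact_force: [-0.3, -1.8, -0.1]
opening: 0.0627
t: 65.9
tcp_pos: [0.5404, -0.016, 0.1345]
tool_rot: [-2.705, -1.598, 0.0]
contact_force: [0.0, -0.2, -0.1]
opening: 0.0937
t: 66.4
tcp_pos: [0.5402, -0.016, 0.297]
tool_rot: [2.704, 1.598, 0.001]
contact_force: [1.0, -0.0, -0.0]
opening: 0.0941
t: 66.9
tcp_pos: [0.4922, -0.1035, 0.325]
tool_rot: [2.705, 1.597, 0.001]
contact_force: [-0.2, -0.4, 0.2]
opening: 0.0943
lug (array([538.9, -17.2]), array([ 9.7, 69.9]), 61.2, 192) [110.1 111.8 113.1]
post top (array([538.4, -17. ]), array([24.9, 25.2]), 61.2, 595) 172.02455148538957
top tray (array([525.7, 305.2]), array([201.2, 130.2]), 74.0, 456)
scene tray (array([526.4, 305.6]), array([202.3, 134.2]), 74.1, 602)
scene hook top (array([ 410.6, -224.8]), array([24. , 20.9]), 12.8, 38) 171.4
scene flange (array([ 416.9, -222.2]), array([53.8, 62.8]), 40.6, 108) [112.4 115.8 119.9]
wrist hook top (array([ 415.3, -216.9]), array([ 4.9, 10.5]), 60.3, 24) 168.2
wrist flange (array([ 409.5, -224. ]), array([44.7, 53.9]), 58.9, 378) [113.9 115.8 117.2]
```

View pics/fin.png

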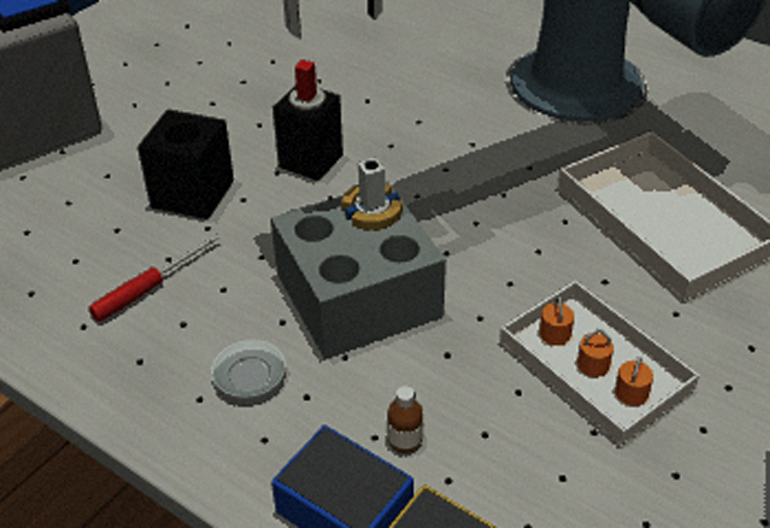

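```bash
python3 -c "
from workcell import robot
print(robot.read_state()['t'],robot.finish_job())"
```

```text
the job is handed in; nothing more can be done
67.25 None
```

I finished the job and handed it in at t = 67 s; no verdict is reported back. I drew the three plugs that were there (a, c and d; plug_b was absent) up by their wire loops with the hook and set them in the smaller tray. Then I put the hook back in its stand and set the post in the collared socket. I lined its lugs up with the notches before lowering it, so it needed no turning once inside.

Last checks:
- **Plugs:** all three stand upright in the tray in the final picture.
- **Tray:** at the last check it read about 2 mm from its first position, roughly the camera error.
- **Post:** its lug tops are at 112 mm and its top at 172 mm, which matches the foot fully home at block z 50. The lugs lie within about 1° of the notches.
- **Hook:** its flange sits flat on the stand at about 116 mm. It looks about 3 mm off the stand's centre, and I left it there.
- **Bottle, dish and screwdriver:** I never touched them and they look unmoved in the final picture, though I did not measure their positions again.

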